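# Hang the lens samples on the lamp stand and switch the lamp on

## Robot

A 7-joint arm with a two-finger parallel gripper is mounted at the origin on the work surface. World frame = base frame: x ahead of the robot, y to its left, z up, the work surface at z = 0. Lengths are in m, angles in rad, forces in N, time in s.
With the tool pointing down it reaches from about 0.4 to 0.875 m from the base axis. Payload 6.5 kg.
Tool frame: the origin (TCP) lies between the finger pads; the fingertips stand 25 mm ahead of it and the grasp point (between the pads) lies 6 mm ahead of it (arm.tcp_to_tips is the distance from the TCP to the fingertips, in m); z points along the fingers, y is the line along which they close (so a half turn about z gives the same grasp; the last joint's range is limited). The gripper opens to 88 mm and grips with 3 to 60 N. Pads are 18 mm wide; open, the fingers measure 123 mm over their backs; the gripper's body (75 mm by 187 mm) begins 45 mm behind the grasp point.
Start: joints at [1.139, 0.536, -0.004, 1.538, 0.003, 1.067, -0.071], TCP at [0.232, -0.607, 0.264] pointing down, gripper open.
Joint ranges: [-2.7, 2.7], [-0.37, 2.16], [-1.27, 1.26], [0.24, 2.4], [-1.31, 4.45], [0.19, 1.91], [-2.76, 2.76]. Speed limits (rad/s): [2.39, 2.39, 3.14, 3.14, 3.14, 3.14, 3.14].

## Interface

Orientations are given as a 3x3 rotation matrix whose columns are the frame's x, y, z axes.
In Python, from cell import arm gives the robot as it stands.
- The arm moves only by the tool arm_command, never from a script. Its argument "targets" is a list of rows, each an object with "linear": the shift along the tool's x, y, z as a fraction of full scale, a list of three; "roll": the turn about the tool's z as a fraction of full scale; "claw": the gripper command: -1 is shut, 1 is fully open, values between are in proportion. A call has 1 to 10 rows; each row is the pose to reach, as a shift and turn from the pose commanded when the call began, along the tool's axes at that moment; what a row does not reach only later rows make up. Full scale, the value 1, is 0.15 m for a shift and 45 degrees for a turn. A row lasts 1/12 s, in which the tool goes at most 41.7 mm and 7.16 degrees, less where a joint would pass 70% of its speed; a pose out of reach is approached as far as the arm can. A call with a number of a shift or a turn outside -1 to 1 is refused whole. A call with a gripper value outside its range is refused whole. The fingers move at their own pace and stop on an object; "squeeze" is the grip in N (left out, the last holds). Time passes only in rows, so rows that repeat a pose let the fingers close. It gives the time, the measured TCP pose, the force, the opening and the grip force at its end, in the units of the state.
- arm.get_state(): the state, without advancing time (a new reading comes with each control period).
- arm.capture(name): name is "side" or "top"; returns a dict with "img" (400x640x3 uint8, red, green, blue), "fx", "fy", "cx", "cy" (pixels), "world_to_cam" (4x4, takes a point from world to camera coordinates). Camera axes: x right, y up, looking along -z (the intrinsics and any distortion apply to the point x, -y, -z); pixel columns grow to the right and rows downward; lengths in m; the calibration is good to about 2 mm. A picture is of the moment at which its call begins. There is no depth.
- arm.sign_off(): hands the job in; it is judged then, once.
Trained networks look in a picture, given as the dict that the camera call returned (one of the last four; its "shot" number tells which), for a name from the list of things; names that differ only in an ending like _2 or _b are one class to them, and where a whole thing is asked for, a point or a joint stands for the part that bears it (a point fixed in the world has none). Each returns a list of dicts, best first, with "conf" (0 to 1); they miss things now and then, are a little off and sometimes report something else, mostly with a low value. They report only what shows in the picture. A call takes as long as a camera call.
- arm.search_frame(label, picture): "xy" ([column, row] in pixels, amid what is visible of it).
- arm.masks_of(label, picture): "pixels" (400x640 bool, what is visible of it) and "xy" ([column, row] in pixels, amid what is visible of it).
- arm.place_of(label, picture): "xy" ([column, row] in pixels: a listed point, or the origin of a listed thing).
The state is a dict: "t": time; "joints": joint angles; "joint_velocities": joint speeds; "effort": joint torques, N m; "tcp_pos": TCP position; "orientation": TCP orientation; "contact_force": force on the tool from outside, world axes, zero at the start; "wrist_torque": the same for the moment, N m; "finger_gap": finger opening in m; "grip_force": force on a finger pad.
Only numpy, scipy, OpenCV 4.12 (cv2) and the standard library are available. Lean on these libraries where they do the work, as an engineer would, in place of code of your own. Each camera call takes 0.05 s, during which the arm holds its last target. There are 200 camera calls.

## Task

Set up the lens demonstration on the optician's counter: hang every lens sample by its loop on the arm of the lamp stand, one after another from the largest to the smallest, so that the largest ends nearest the post and each lens's bulging front faces the arm's tip. When they all hang still, turn the lamp selector to the three-dot mark, and leave the other things on the counter where they are.

Things in the scene. Friction and masses are not known exactly. Their poses are not given: they have to be found in the camera images.
- sample_a: Lens sample, lens 96 mm across: clear round lens in a black rim 8 mm thick, on a heavy steel foot 30 (x) x 56 (y) x 10 mm, a loop handle on top; about 150 g. Origin: centre of the foot's underside. z up, y across the lens, x through it; the lens bulges 3 mm on its front, -x. Lens z = 10 to 106 mm, whole height 150 mm. Samples differ only in lens size. None if absent.
- sample_a_eye (a point): On that sample, same axes, 142 mm above its origin: centre of the underside of its loop's 8 mm high top bar, which rests on the hook arm. The loop's opening is 32 mm wide (y), 36 mm high; outside it is 44 mm wide (y), 8 mm thick (x): pinch it there from above.
- sample_b: Lens sample, lens 84 mm across: clear round lens in a black rim 8 mm thick, on a heavy steel foot 30 (x) x 56 (y) x 10 mm, a loop handle on top; about 150 g. Origin: centre of the foot's underside. z up, y across the lens, x through it; the lens bulges 3 mm on its front, -x. Lens z = 10 to 94 mm, whole height 138 mm. Samples differ only in lens size. None if absent.
- sample_b_eye (a point): On that sample, same axes, 130 mm above its origin: centre of the underside of its loop's 8 mm high top bar, which rests on the hook arm. The loop's opening is 32 mm wide (y), 36 mm high; outside it is 44 mm wide (y), 8 mm thick (x): pinch it there from above.
- sample_c: Lens sample, lens 72 mm across: clear round lens in a black rim 8 mm thick, on a heavy steel foot 30 (x) x 56 (y) x 10 mm, a loop handle on top; about 150 g. Origin: centre of the foot's underside. z up, y across the lens, x through it; the lens bulges 3 mm on its front, -x. Lens z = 10 to 82 mm, whole height 126 mm. Samples differ only in lens size. None if absent.
- sample_c_eye (a point): On that sample, same axes, 118 mm above its origin: centre of the underside of its loop's 8 mm high top bar, which rests on the hook arm. The loop's opening is 32 mm wide (y), 36 mm high; outside it is 44 mm wide (y), 8 mm thick (x): pinch it there from above.
- sample_d: Lens sample, lens 60 mm across: clear round lens in a black rim 8 mm thick, on a heavy steel foot 30 (x) x 56 (y) x 10 mm, a loop handle on top; about 150 g. Origin: centre of the foot's underside. z up, y across the lens, x through it; the lens bulges 3 mm on its front, -x. Lens z = 10 to 70 mm, whole height 114 mm. Samples differ only in lens size. None if absent.
- sample_d_eye (a point): On that sample, same axes, 106 mm above its origin: centre of the underside of its loop's 8 mm high top bar, which rests on the hook arm. The loop's opening is 32 mm wide (y), 36 mm high; outside it is 44 mm wide (y), 8 mm thick (x): pinch it there from above.
- sample_e: Lens sample, lens 48 mm across: clear round lens in a black rim 8 mm thick, on a heavy steel foot 30 (x) x 56 (y) x 10 mm, a loop handle on top; about 150 g. Origin: centre of the foot's underside. z up, y across the lens, x through it; the lens bulges 3 mm on its front, -x. Lens z = 10 to 58 mm, whole height 102 mm. Samples differ only in lens size. None if absent.
- sample_e_eye (a point): On that sample, same axes, 94 mm above its origin: centre of the underside of its loop's 8 mm high top bar, which rests on the hook arm. The loop's opening is 32 mm wide (y), 36 mm high; outside it is 44 mm wide (y), 8 mm thick (x): pinch it there from above.
- stand: Fixed aluminium stand, turned by its yaw, on a black lamp base (x -150 to 40, y -60 to 60 mm, 12 mm high). Origin on the counter under the front of its post (x 0 to 16 mm, 24 mm wide, 186 mm high). A level flat hook arm, 12 mm wide, 6 mm thick, its top at z = 180 mm, runs from the post 138 mm along -x and ends in an upturned tip; rubbery, so samples soon hang still.
- hook_root (a point): Top of the hook arm where it leaves the post, 180 mm above the counter; axes of the stand: the arm runs from here along -x, level.
- hook_tip (a point): Top of the upturned tip at the arm's free end, 135 mm along -x from hook_root and 10 mm above it; the tip is 6 mm thick (x) and 12 mm wide. Loops must pass over it.
- control: White lamp control box, 130 x 130 x 45 mm, 1.5 kg, standing loose on rubber feet; origin under its centre, turned by its yaw. On top a round selector with five printed marks, 36 degrees apart, clockwise from above: short bar (off), one dot, two dots, three dots, four dots. The two-dot mark lies on the box's +x side.
- selector_grip (a point): On the selector's axis, 72 mm above the counter, inside its bar grip (44 mm long, 12 mm thick, 51 to 77 mm above the counter, over a disc of radius 24 mm, 45 to 51 mm). Its x axis runs along the bar to the end with the white pointer line and turns with it.
- selector (a joint): Selector angle in rad, growing clockwise from above. Spring detents every 0.628: 0 bar (off), 0.628 one dot, 1.257 two, 1.885 three, 2.513 four dots; stops at -0.3 and 2.8. From above the pointer bears box yaw + 1.257 - angle (anticlockwise from world x). Detent torque under 0.2 N m.
- spectacles: A pair of wire spectacles, about 130 x 150 mm, 30 mm high; not part of the job, leave it where it is. Origin under its middle.
- spray: A spray bottle, 40 mm across, 110 mm high; not part of the job, leave it where it is. Origin under its middle.
- tray: A shallow cork tray, 100 x 150 x 18 mm; not part of the job, leave it where it is. Origin under its middle.
- jar: A small jar, 44 mm across, 50 mm high; not part of the job, leave it where it is. Origin under its middle.

How it is judged:
On the way, in this order (a step that is already met when the one before it is completed fails the run):
1. the 96 mm sample hangs on the arm by its loop, released (if present) (x of sample_a_eye in the frame of hook_root between -0.131 and -0.008 m and y of sample_a_eye in the frame of hook_root between -0.015 and 0.015 m and z of sample_a_eye in the frame of hook_root between -0.004 and 0.006 m and angle between sample_a's own z axis and vertical below 0.25 rad and contact force between sample_a and the fingers below 0.1 N and linear speed of sample_a below 0.1 m/s), for 0.3 s.
2. the 84 mm sample hangs on the arm by its loop, released (if present) (x of sample_b_eye in the frame of hook_root between -0.131 and -0.008 m and y of sample_b_eye in the frame of hook_root between -0.015 and 0.015 m and z of sample_b_eye in the frame of hook_root between -0.004 and 0.006 m and angle between sample_b's own z axis and vertical below 0.25 rad and contact force between sample_b and the fingers below 0.1 N and linear speed of sample_b below 0.1 m/s), for 0.3 s.
3. the 72 mm sample hangs on the arm by its loop, released (if present) (x of sample_c_eye in the frame of hook_root between -0.131 and -0.008 m and y of sample_c_eye in the frame of hook_root between -0.015 and 0.015 m and z of sample_c_eye in the frame of hook_root between -0.004 and 0.006 m and angle between sample_c's own z axis and vertical below 0.25 rad and contact force between sample_c and the fingers below 0.1 N and linear speed of sample_c below 0.1 m/s), for 0.3 s.
4. the 60 mm sample hangs on the arm by its loop, released (if present) (x of sample_d_eye in the frame of hook_root between -0.131 and -0.008 m and y of sample_d_eye in the frame of hook_root between -0.015 and 0.015 m and z of sample_d_eye in the frame of hook_root between -0.004 and 0.006 m and angle between sample_d's own z axis and vertical below 0.25 rad and contact force between sample_d and the fingers below 0.1 N and linear speed of sample_d below 0.1 m/s), for 0.3 s.
5. the 48 mm sample hangs on the arm by its loop, released (if present) (x of sample_e_eye in the frame of hook_root between -0.131 and -0.008 m and y of sample_e_eye in the frame of hook_root between -0.015 and 0.015 m and z of sample_e_eye in the frame of hook_root between -0.004 and 0.006 m and angle between sample_e's own z axis and vertical below 0.25 rad and contact force between sample_e and the fingers below 0.1 N and linear speed of sample_e below 0.1 m/s), for 0.3 s.
6. the selector stands at the three-dot mark (value of joint selector between 1.725 and 2.045 rad), for 0.3 s.
At the end, for the whole second after the job is handed in: all samples hang by the loop on the arm (within 6 mm of its top, 15 mm sideways, tilt under 0.25 rad), at rest, released, front to the tip and square within 0.6 rad; each smaller one at least 6 mm nearer the tip than larger ones; selector within 0.16 rad of three dots (all of step 1 and all of step 2 and all of step 3 and all of step 4 and all of step 5 and all of step 6 and angle between the x axis of each of sample_a, sample_b, sample_c, sample_d, sample_e and the x axis of stand, either way round below 0.6 rad and x of hook_tip in the frame of sample_a below -0.001 m and x of hook_tip in the frame of sample_b below -0.001 m and x of hook_tip in the frame of sample_c below -0.001 m and x of hook_tip in the frame of sample_d below -0.001 m and x of hook_tip in the frame of sample_e below -0.001 m and x of each of sample_b_eye, sample_c_eye, sample_d_eye, sample_e_eye in the frame of sample_a below -0.006 m and x of each of sample_c_eye, sample_d_eye, sample_e_eye in the frame of sample_b below -0.006 m and x of each of sample_d_eye, sample_e_eye in the frame of sample_c below -0.006 m and x of sample_e_eye in the frame of sample_d below -0.006 m); the robot touches nothing.
It fails at once if another thing on the counter is displaced more than 50 mm (distance of any of spectacles, spray, tray, jar from where it was at the start of the episode above 0.05 m).
Of sample_a, sample_b, sample_c, sample_d, sample_e only 3 to 4 are there at a start; the rules pass over those that are not, and their reading is None.
At some moment in a run one of control may be knocked a few centimetres aside while the robot is not near it.
It also fails if it takes over 210 s, if anything falls off the work surface, if the arm or the gripper's body presses on something with over 40 N, if the wrist force passes 120 N, or if a joint passes its speed limit or range.

## Working session

There is one attempt and no reset: what is moved stays moved. The work goes in short steps, Python scripts to look and compute and a tool call to move; the robot and the scene stay as the last step left them, time stands still between calls to the robot, and variables do not carry over. Pictures are saved under pics/ and viewed, at most 14 in all, crops included, and the job is handed in when it is done.

Besides the shell and the picture viewer there is one more tool, called after ">>>" by a JSON object that holds its "name" and its "arguments", one argument or row to a line. arm_command: Moves the arm, as the interface text tells. Shift numbers are shares of 0.15 m and turn numbers shares of 45 degrees, none past 1 either way. Its arguments: {"type":"object","properties":{"targets":{"type":"array"},"squeeze":{"type":"number"}},"required":["targets"]}

```bash
mkdir -p pics; ls
python3 - <<'E'
from cell import arm
import cv2, numpy as np
s=arm.get_state(); print(s['t'],s['tcp_pos'],s['orientation'],s['finger_gap'])
for n in ['top','side']:
    p=arm.capture(n); cv2.imwrite(f'pics/{n}0.png',cv2.cvtColor(p['img'],cv2.COLOR_RGB2BGR))
    print(n,p['fx'],p['fy'],p['cx'],p['cy'],p.keys()); print(np.array(p['world_to_cam']).round(4).tolist())
    for l in ['sample_a','sample_a_eye','stand','hook_root','hook_tip','control','selector_grip','spray','jar','tray','spectacles']:
        print(l,[(np.round(d['xy'],1).tolist(),round(d['conf'],2)) for d in arm.place_of(l,p)])
E
```

```text
pics
0.0 [ 0.23227923 -0.60645807  0.262836  ] [[ 9.33808505e-01  3.57772445e-01 -7.43917259e-04]
 [ 3.57773197e-01 -9.33807148e-01  1.59691493e-03]
 [-1.23343096e-04 -1.75736640e-03 -9.99998448e-01]] 0.08819448504946593
top 510.51828343755295 510.51828343755295 328.3116369978309 199.30366729818556 dict_keys(['img', 'fx', 'fy', 'cx', 'cy', 'world_to_cam', 'shot'])
[[0.0008, -0.9998, 0.0205, -0.0445], [0.9972, 0.0024, 0.0751, -0.5632], [-0.0752, 0.0204, 0.997, -1.524], [0.0, 0.0, 0.0, 1.0]]
sample_a [([439.3, 255.0], 0.74), ([410.0, 200.8], 0.72), ([366.5, 199.0], 0.64), ([402.1, 244.4], 0.61)]
sample_a_eye []
stand [([295.9, 166.7], 0.59)]
hook_root [([294.4, 157.7], 0.7), ([209.0, 163.3], 0.25)]
hook_tip [([373.0, 193.5], 0.74), ([300.6, 203.7], 0.61)]
control [([205.1, 238.1], 0.97)]
selector_grip [([195.9, 239.5], 0.6), ([301.5, 205.2], 0.29)]
spray [([205.3, 162.3], 0.57)]
jar [([438.2, 183.1], 0.56)]
tray [([352.9, 147.7], 0.69)]
spectacles [([301.7, 204.2], 0.7), ([272.0, 243.1], 0.51)]
side 482.6689781646055 482.6689781646055 318.69414725663404 195.25790404941958 dict_keys(['img', 'fx', 'fy', 'cx', 'cy', 'world_to_cam', 'shot'])
[[-0.7277, -0.6858, 0.0119, 0.3733], [0.4261, -0.4384, 0.7914, -0.3536], [-0.5375, 0.5809, 0.6112, -1.1358], [0.0, 0.0, 0.0, 1.0]]
sample_a [([343.0, 207.6], 0.89), ([425.5, 201.6], 0.74), ([369.6, 192.3], 0.67), ([390.8, 214.0], 0.63)]
sample_a_eye []
stand [([266.8, 224.6], 0.74)]
hook_root [([268.2, 176.9], 0.73)]
hook_tip [([302.7, 190.4], 0.61)]
control [([242.9, 322.7], 0.69)]
selector_grip [([237.9, 300.5], 0.53)]
spray [([194.7, 272.5], 0.75)]
jar [([370.1, 188.7], 0.64), ([373.9, 170.8], 0.46)]
tray [([297.3, 194.4], 0.89)]
spectacles [([305.9, 283.4], 0.77)]
```

Run:
```python
import cv2
a=cv2.imread('pics/top0.png');b=cv2.imread('pics/side0.png')
cv2.imwrite('pics/t1.png',cv2.resize(a[100:300,170:470],None,fx=2.6,fy=2.6,interpolation=cv2.INTER_CUBIC))
cv2.imwrite('pics/s1.png',cv2.resize(b[100:350,150:470],None,fx=2.4,fy=2.4,interpolation=cv2.INTER_CUBIC))
```

```text
(no output)
```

View pics/t1.png

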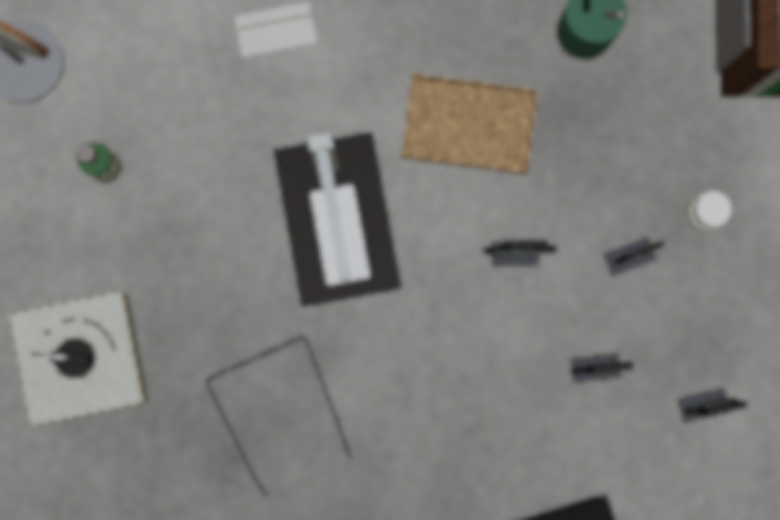

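View pics/s1.png

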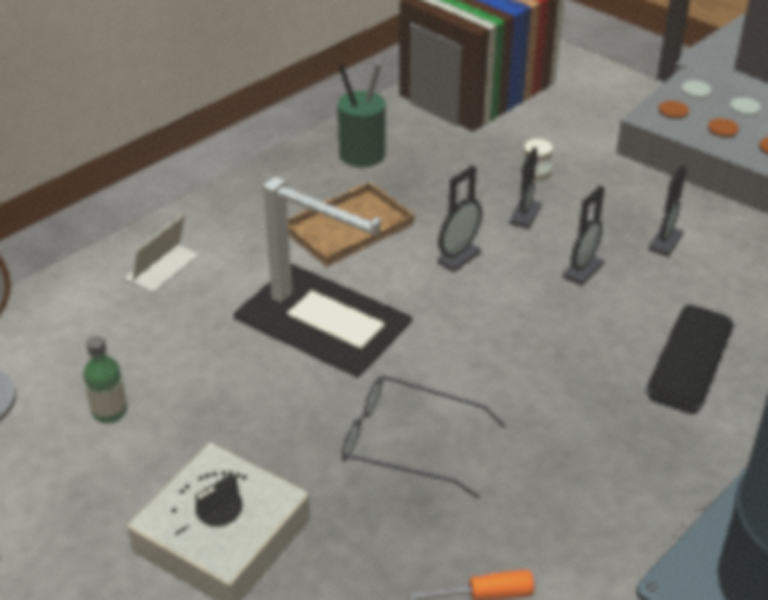

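Top crop shows the stand at (335,220), with its arm running from (320,140) to (345,280). Four samples sit at (520,250), (633,255), (600,367) and (712,404). The control box is at (75,358). I'll zoom in on the samples to see sizes and which way the fronts face.

```bash
cat > h.py <<'E'
from cell import arm
import cv2, numpy as np
def cam(p):
    return np.array([[p['fx'],0,p['cx']],[0,p['fy'],p['cy']],[0,0,1]]), np.array(p['world_to_cam'])
def proj(p,X):
    K,T=cam(p); c=(T[:3,:3]@np.atleast_2d(X).T).T+T[:3,3]
    c=c*[1,-1,-1]; u=(K@c.T).T; return u[:,:2]/u[:,2:]
def ray(p,uv):
    K,T=cam(p); d=np.linalg.inv(K)@[uv[0],uv[1],1.]; d=d*[1,-1,-1]
    R=T[:3,:3]; return -R.T@T[:3,3], R.T@d
def onz(p,uv,z):
    o,d=ray(p,uv); return o+d*(z-o[2])/d[2]
def tri(p,a,q,b):
    o1,d1=ray(p,a);o2,d2=ray(q,b)
    s=np.linalg.lstsq(np.c_[d1,-d2],o2-o1,rcond=None)[0]
    x,y=o1+s[0]*d1,o2+s[1]*d2; return (x+y)/2,np.linalg.norm(x-y)
E
python3 - <<'E'
from h import *
pics={n:arm.capture(n) for n in ['top','side']}
T,S=pics['top'],pics['side']
for n,p in pics.items(): print(n,'cam at',ray(p,(320,200))[0].round(3))
for l in ['sample_a','control','spray','jar','tray','stand']:
    for n,p in pics.items(): print(l,n,[(onz(p,d['xy'],0)[:2].round(3).tolist(),round(d['conf'],2)) for d in arm.place_of(l,p)])
print('root',tri(T,(294.4,157.7),S,(268.2,176.9)),onz(T,(294.4,157.7),.18))
print('tip',tri(T,(300.6,203.7),S,(302.7,190.4)),onz(T,(300.6,203.7),.19))
av={n:np.mean([arm.capture(n)['img'].astype(float) for _ in range(6)],0) for n in pics}
a=cv2.resize(av['top'][170:280,350:470],None,fx=5,fy=5,interpolation=cv2.INTER_CUBIC)
b=cv2.resize(av['side'][150:230,320:450],None,fx=6,fy=6,interpolation=cv2.INTER_CUBIC)
for n,i in (('t2',a),('s2',b)):
    i=np.clip(i*1.5,0,255).astype(np.uint8); cv2.imwrite(f'pics/{n}.png',i[:,:,::-1])
E
```

```text
top cam at [ 0.447 -0.012  1.563]
side cam at [-0.188  0.761  0.97 ]
sample_a top [([0.565, -0.159], 0.59), ([0.443, -0.265], 0.54), ([0.563, -0.299], 0.53), ([0.41, -0.382], 0.46)]
sample_a side [([0.563, -0.154], 0.77), ([0.56, -0.298], 0.61), ([0.441, -0.25], 0.55), ([0.4, -0.379], 0.51)]
control top [([0.455, 0.332], 0.96)]
control side [([0.455, 0.336], 0.71), ([0.516, -0.394], 0.68)]
spray top [([0.667, 0.326], 0.62)]
spray side [([0.675, 0.321], 0.88)]
jar top [([0.62, -0.389], 0.6)]
jar side [([0.62, -0.378], 0.52)]
tray top [([0.731, -0.12], 0.81)]
tray side [([0.462, -0.508], 0.23)]
stand top [([0.664, 0.055], 0.89)]
stand side [([0.66, 0.062], 0.83), ([0.437, -0.251], 0.49)]
root (array([0.66362607, 0.05124667, 0.1829588 ]), np.float64(0.0025427083813464955)) [0.66502287 0.05227036 0.18      ]
tip (array([0.5395016 , 0.03530731, 0.19207902]), np.float64(0.002892790300439468)) [0.53856178 0.03440812 0.19      ]
```

View pics/t2.png

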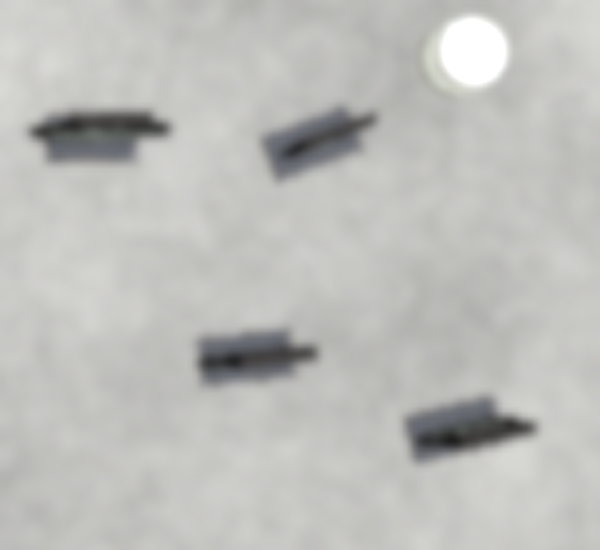

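View pics/s2.png

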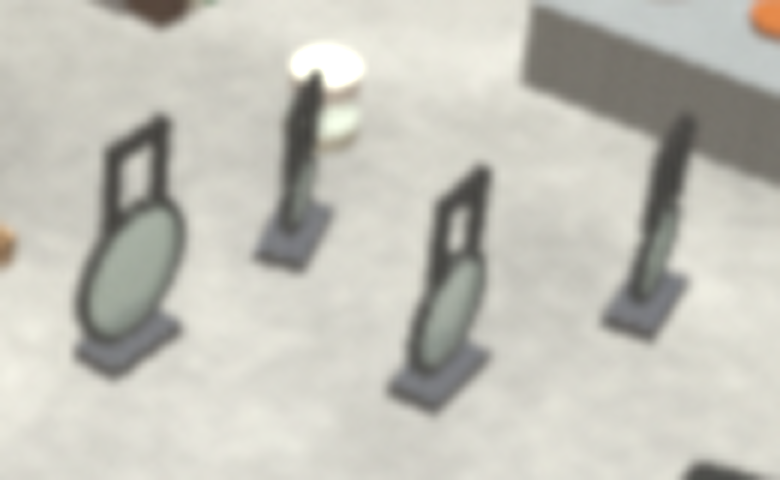

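Side crop shows S1 at (130,270) as the largest lens, with S3 (440,310), S4 (655,260) and S2 (295,190) smaller. The jar stands just behind S2. I'll fit a silhouette model in both views to get pose, yaw and size for each.

```bash
cat > fit.py <<'E'
from h import *
from scipy.optimize import minimize
def box(x0,x1,y0,y1,z0,z1): return np.array([[x,y,z] for x in(x0,x1) for y in(y0,y1) for z in(z0,z1)])/1000
def parts(D):
    t=np.linspace(0,2*np.pi,40); r=D/2; H=D+54
    c=lambda x,r:np.c_[0*t+x,r*np.cos(t),10+D/2+r*np.sin(t)]/1000
    cap=np.vstack([c(-4,r-4),c(-5.5,(r-4)*.7),c(-6.7,(r-4)*.3)])
    return [box(-15,15,-28,28,0,10),np.vstack([c(-4,r),c(4,r)]),cap,box(-4,4,-22,-16,D+8,H),box(-4,4,16,22,D+8,H),box(-4,4,-22,22,H-8,H),box(-4,4,-22,22,D+6,D+10)]
def render(p,x,y,yaw,D,roi,ss=4,z=0):
    c0,r0,c1,r1=roi; im=np.zeros(((r1-r0)*ss,(c1-c0)*ss),np.uint8)
    R=np.array([[np.cos(yaw),-np.sin(yaw),0],[np.sin(yaw),np.cos(yaw),0],[0,0,1]])
    for P in parts(D):
        uv=(proj(p,P@R.T+[x,y,z])-[c0,r0]+.5)*ss-.5
        cv2.fillConvexPoly(im,cv2.convexHull(np.round(uv*16).astype(np.int32)),255,shift=4)
    im=cv2.GaussianBlur(im.astype(np.float32)/255,(0,0),1.0*ss)
    return cv2.resize(im,(c1-c0,r1-r0),interpolation=cv2.INTER_AREA)
def soft(img,roi):
    g=img.astype(np.float32).mean(2); c0,r0,c1,r1=roi; g=g[r0:r1,c0:c1]
    bg=np.median(g); return np.clip((bg-g-8)/25,0,1)
def fit(P,avg,x,y,Ds=(96,84,72,60,48),yaw0=(0,),z=0):
    rois=[]
    for p in P:
        uv=proj(p,[[x,y,0],[x,y,.15]]); m=26
        rois.append([int(v) for v in (*(uv.min(0)-m),*(uv.max(0)+m))])
    M=[soft(a,r) for a,r in zip(avg,rois)]
    def cost(v,D):
        e=0
        for p,m,r in zip(P,M,rois):
            k=render(p,v[0],v[1],v[2],D,r,z=z); w=cv2.dilate(k,np.ones((9,9)))>.02
            e+=((m-k)**2)[w].sum()+0.3*(m*~w).sum()*0
        return e
    out=[]
    for D in Ds:
        for y0 in yaw0:
            s=minimize(cost,[x,y,y0],args=(D,),method='Nelder-Mead',options=dict(initial_simplex=[[x,y,y0],[x+.008,y,y0],[x,y+.008,y0],[x,y,y0+.15]],maxiter=90))
            out.append((s.fun,D,s.x))
    return sorted(out,key=lambda o:o[0])
E
python3 - <<'E'
from fit import *
P=[arm.capture('top'),arm.capture('side')]
avg=[np.mean([p['img'].astype(float)]+[arm.capture(n)['img'].astype(float) for _ in range(5)],0) for n,p in zip(('top','side'),P)]
for nm,x,y,yaw in (('S1',.564,-.156,0),('S2',.562,-.298,.3),('S3',.442,-.258,.05),('S4',.405,-.381,.2)):
    for o in fit(P,avg,x,y,yaw0=(yaw,yaw+np.pi))[:4]: print(nm,round(o[0],2),o[1],o[2].round(4))
E
```

```text
S1 38.88 84 [ 0.5718 -0.1647  0.0256]
S1 38.89 84 [ 0.5719 -0.1646  3.1671]
S1 86.3 96 [ 0.5706 -0.1637  0.091 ]
S1 86.39 96 [ 0.5707 -0.1636  3.232 ]
S2 31.54 48 [ 0.5682 -0.3001  0.3271]
S2 31.64 48 [ 0.5681 -0.3002  3.4728]
S2 40.12 60 [ 0.5675 -0.2995  0.3411]
S2 40.19 60 [ 0.5675 -0.2995  3.482 ]
S3 26.57 72 [ 0.4372 -0.2586  3.2428]
S3 26.94 72 [ 0.4371 -0.2584  0.107 ]
S3 50.18 84 [ 0.4364 -0.2575  3.3006]
S3 50.19 84 [ 0.4365 -0.2575  0.1581]
S4 146.52 48 [ 0.3938 -0.3858  3.3738]
S4 147.03 48 [ 0.3936 -0.3855  0.2381]
S4 183.18 60 [ 0.3936 -0.3838  0.2829]
S4 184.85 60 [ 0.3928 -0.3828  3.431 ]
```

Run:
```python
from fit import *
import fit as F
P=[arm.capture('top'),arm.capture('side')]
avg=[p['img'].astype(float) for p in P]
# S4, top view only
for o in F.fit(P[:1],avg[:1],.405,-.381,Ds=(60,48),yaw0=(.2,)): print('S4 top',round(o[0],2),o[1],o[2].round(4))
# base
g=P[0]['img'].max(2)[130:240,250:345]; k=(g<70).astype(np.uint8)
k=cv2.morphologyEx(k,cv2.MORPH_CLOSE,np.ones((25,25)))
k=max(cv2.findContours(k,0,1)[0],key=cv2.contourArea); r=cv2.minAreaRect(k); c=cv2.boxPoints(r)+[250,130]
W=np.array([onz(P[0],q,.012) for q in c]); print(W.round(3).tolist())
print('centre',W.mean(0).round(4),[np.linalg.norm(W[i]-W[i-1]).round(3) for i in range(4)],[(W[i]-W[i-1])[:2].round(3).tolist() for i in range(4)])
ov=[cv2.resize(p['img'],None,fx=6,fy=6,interpolation=cv2.INTER_CUBIC) for p in P]
for x,y,w,D in ((.5718,-.1647,.026,84),(.5682,-.3001,.327,48),(.4372,-.2586,.105,72),(.3938,-.3858,.24,60)):
    R=np.array([[np.cos(w),-np.sin(w),0],[np.sin(w),np.cos(w),0],[0,0,1]])
    for p,o in zip(P,ov):
        for q in F.parts(D)[:1]+F.parts(D)[3:6]+F.parts(D)[1:2]:
            cv2.polylines(o,[cv2.convexHull(((proj(p,q@R.T+[x,y,0])+.5)*6).astype(np.int32))],True,(255,0,0),1)
a=ov[0][170*6:270*6,350*6:465*6];b=ov[1][150*6:225*6,325*6:450*6]
a=cv2.resize(a,None,fx=.55,fy=.55);b=cv2.resize(b,(a.shape[1],int(b.shape[0]*a.shape[1]/b.shape[1])))
i=np.vstack([a,b]);s=min(1,600/i.shape[0]);i=cv2.resize(i,None,fx=s,fy=s); cv2.imwrite('pics/ov.png',np.clip(i*1.3,0,255)[:,:,::-1])
```

```text
S4 top 6.79 60 [ 0.3939 -0.3854  0.2183]
S4 top 8.19 48 [ 0.3941 -0.3863  0.2174]
[[0.691, 0.118, 0.012], [0.713, 0.005, 0.012], [0.531, -0.028, 0.012], [0.51, 0.084, 0.012]]
centre [0.6113 0.045  0.012 ] [np.float64(0.184), np.float64(0.115), np.float64(0.185), np.float64(0.114)] [[0.181, 0.034], [0.021, -0.113], [-0.182, -0.033], [-0.021, 0.112]][ WARN:0@2.506] global loadsave.cpp:1063 imwrite_ Unsupported depth image for selected encoder is fallbacked to CV_8U.
```

View pics/ov.png

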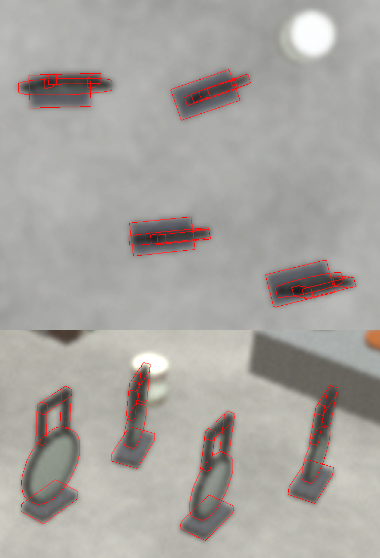

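The overlay matches every sample in both views: b (84) at (.572,-.165), c (72) at (.437,-.259), d (60) at (.394,-.386) and e (48) at (.568,-.300). The stand root is at about (.665,.055) with yaw 0.183. I'll pick up b with the fingers closing across its loop.

```bash
cat > plan.py <<'E'
import numpy as np,sys
from cell import arm
# usage: plan.py alpha x,y,z x,y,z ...   relative to measured pose; first step turns then straight legs with new axes
s=arm.get_state();R=np.array(s['orientation']);p=np.array(s['tcp_pos']);a=np.arctan2(R[1,0],R[0,0])
al=float(sys.argv[1]); print('t',round(s['t'],2),'tcp',p.round(4),'alpha',round(a,3),'gap',round(s['finger_gap'],4),'grip',round(s['grip_force'],1),'j7',round(s['joints'][6],2))
print('roll total',round(-(al-a)/(np.pi/4),3),'| shift of leg1 in present axes:',end=' ')
M=np.array([[np.cos(al),np.sin(al),0],[np.sin(al),-np.cos(al),0],[0,0,-1]])
for i,w in enumerate(sys.argv[2:]):
    q=np.array(eval(w)); d=q-p
    if i==0: print((R.T@d/.15).round(3))
    print('to',q,'shift',(M.T@d/.15).round(3),'rows>=',np.ceil(np.linalg.norm(d)/.0417)); p=q
E
python3 plan.py .026 .5718,-.1647,.263 .5718,-.1647,.136
```

```text
t 3.2 tcp [ 0.2325 -0.607   0.2637] alpha 0.366 gap 0.0879 grip 0.0 j7 -0.07
roll total 0.433 | shift of leg1 in present axes: [ 3.167 -1.944  0.005]
to [ 0.5718 -0.1647  0.263 ] shift [ 2.338 -2.889  0.005] rows>= 14.0
to [ 0.5718 -0.1647  0.136 ] shift [0.    0.    0.847] rows>= 4.0
```

>>> {"name": "arm_command", "arguments": {
  "targets": [
    {"linear": [0.79, -0.49, 0], "roll": 0.433, "claw": 0.3},
    {"linear": [0.79, -0.49, 0], "roll": 0.433, "claw": 0.3},
    {"linear": [0.79, -0.49, 0], "roll": 0.433, "claw": 0.3},
    {"linear": [0.79, -0.49, 0], "roll": 0.433, "claw": 0.3}
  ],
  "squeeze": 20
}}

```text
t: 3.53
tcp_pos: [0.3219, -0.4905, 0.2637]
orientation: [[1.0, 0.028, 0.002], [0.028, -1.0, 0.003], [0.002, -0.003, -1.0]]
contact_force: [0.3, -0.0, 0.0]
finger_gap: 0.0635
grip_force: 0.0
```

>>> {"name": "arm_command", "arguments": {
  "targets": [
    {"linear": [0.585, -0.72, 0], "roll": 0, "claw": 0.5},
    {"linear": [0.585, -0.72, 0], "roll": 0, "claw": 0.5},
    {"linear": [0.585, -0.72, 0], "roll": 0, "claw": 0.5},
    {"linear": [0.585, -0.72, 0], "roll": 0, "claw": 0.5}
  ]
}}

```text
t: 3.87
tcp_pos: [0.4064, -0.3797, 0.2639]
orientation: [[0.999, 0.033, 0.002], [0.033, -0.999, 0.003], [0.002, -0.003, -1.0]]
contact_force: [0.1, 0.3, 0.2]
finger_gap: 0.0658
grip_force: 0.0
```

>>> {"name": "arm_command", "arguments": {
  "targets": [
    {"linear": [0.585, -0.72, 0], "roll": 0, "claw": 0.5},
    {"linear": [0.585, -0.72, 0], "roll": 0, "claw": 0.5},
    {"linear": [0.585, -0.72, 0], "roll": 0, "claw": 0.5},
    {"linear": [0.585, -0.72, 0], "roll": 0, "claw": 0.5}
  ]
}}

```text
t: 4.2
tcp_pos: [0.4909, -0.269, 0.264]
orientation: [[0.999, 0.033, 0.003], [0.033, -0.999, 0.003], [0.003, -0.003, -1.0]]
contact_force: [-0.6, -0.5, -0.5]
finger_gap: 0.066
grip_force: 0.0
```

>>> {"name": "arm_command", "arguments": {
  "targets": [
    {"linear": [0.585, -0.72, 0], "roll": 0, "claw": 0.5},
    {"linear": [0.585, -0.72, 0], "roll": 0, "claw": 0.5},
    {"linear": [0.585, -0.72, 0], "roll": 0, "claw": 0.5},
    {"linear": [0.585, -0.72, 0], "roll": 0, "claw": 0.5},
    {"linear": [0.585, -0.72, 0], "roll": 0, "claw": 0.5}
  ]
}}

```text
t: 4.62
tcp_pos: [0.5743, -0.1599, 0.2637]
orientation: [[0.999, 0.034, 0.002], [0.034, -0.999, 0.003], [0.002, -0.002, -1.0]]
contact_force: [-0.4, 0.7, 0.5]
finger_gap: 0.0658
grip_force: 0.0
```

```bash
python3 plan.py .026 .5718,-.1647,.136
```

```text
t 4.62 tcp [ 0.5743 -0.1599  0.2637] alpha 0.034 gap 0.0658 grip 0.0 j7 -1.38
roll total 0.01 | shift of leg1 in present axes: [-0.019  0.033  0.851]
to [ 0.5718 -0.1647  0.136 ] shift [-0.017  0.031  0.851] rows>= 4.0
```

>>> {"name": "arm_command", "arguments": {
  "targets": [
    {"linear": [-0.018, 0.032, 0.3], "roll": 0.01, "claw": 0.5},
    {"linear": [-0.018, 0.032, 0.6], "roll": 0.01, "claw": 0.5},
    {"linear": [-0.018, 0.032, 0.85], "roll": 0.01, "claw": 0.5},
    {"linear": [-0.018, 0.032, 0.85], "roll": 0.01, "claw": 0.5},
    {"linear": [-0.018, 0.032, 0.85], "roll": 0.01, "claw": -1},
    {"linear": [-0.018, 0.032, 0.85], "roll": 0.01, "claw": -1},
    {"linear": [-0.018, 0.032, 0.85], "roll": 0.01, "claw": -1},
    {"linear": [-0.018, 0.032, 0.85], "roll": 0.01, "claw": -1},
    {"linear": [-0.018, 0.032, 0.85], "roll": 0.01, "claw": -1},
    {"linear": [-0.018, 0.032, 0.85], "roll": 0.01, "claw": -1}
  ],
  "squeeze": 20
}}

```text
t: 5.45
tcp_pos: [0.5711, -0.1705, 0.1389]
orientation: [[1.0, 0.018, 0.005], [0.018, -1.0, -0.001], [0.005, 0.001, -1.0]]
contact_force: [-0.1, 1.0, 7.3]
finger_gap: 0.0437
grip_force: 19.6
```

>>> {"name": "arm_command", "arguments": {
  "targets": [
    {"linear": [0, 0, -0.2], "roll": 0, "claw": -1},
    {"linear": [0, 0, -0.4], "roll": 0, "claw": -1},
    {"linear": [0, 0, -0.6], "roll": 0, "claw": -1},
    {"linear": [0, 0, -0.85], "roll": 0, "claw": -1},
    {"linear": [0, 0, -1], "roll": 0, "claw": -1},
    {"linear": [0, 0, -1], "roll": 0, "claw": -1}
  ]
}}

```text
t: 5.95
tcp_pos: [0.572, -0.171, 0.2931]
orientation: [[1.0, 0.018, 0.011], [0.018, -1.0, -0.003], [0.011, 0.003, -1.0]]
contact_force: [0.9, 0.0, -1.6]
finger_gap: 0.044
grip_force: 19.7
```

```bash
python3 plan.py .87 .30,.35,.43
python3 - <<'E'
from h import *
p=arm.capture('side');cv2.imwrite('pics/s3.png',cv2.resize(p['img'][60:260,240:480],None,fx=2.5,fy=2.5)[:,:,::-1])
E
```

```text
t 5.95 tcp [ 0.572  -0.171   0.2931] alpha 0.018 gap 0.044 grip 19.7 j7 -1.37
roll total -1.085 | shift of leg1 in present axes: [-1.742 -3.502 -0.942]
to [0.3  0.35 0.43] shift [ 1.485 -3.626 -0.913] rows>= 15.0
```

View pics/s3.png

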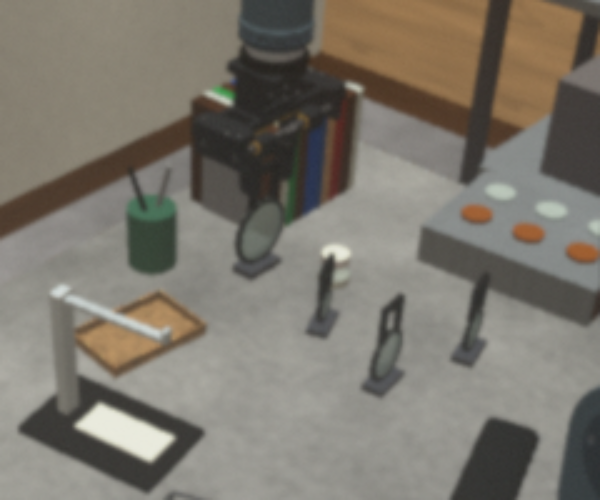

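The sample is held by its loop and hangs straight, at about (260,230) in the crop. I'll carry it near the side camera and turn it edge-on to find the bulge.

>>> {"name": "arm_command", "arguments": {
  "targets": [
    {"linear": [-0.43, -0.8, -0.45], "roll": 0, "claw": -1},
    {"linear": [-0.43, -0.8, -0.45], "roll": 0, "claw": -1},
    {"linear": [-0.43, -0.8, -0.45], "roll": 0, "claw": -1},
    {"linear": [-0.43, -0.8, -0.45], "roll": 0, "claw": -1}
  ]
}}

```text
t: 6.33
tcp_pos: [0.5004, -0.0481, 0.3539]
orientation: [[1.0, 0.021, -0.002], [0.021, -1.0, 0.001], [-0.002, -0.001, -1.0]]
contact_force: [1.6, 0.5, -2.0]
finger_gap: 0.0435
grip_force: 19.8
```

>>> {"name": "arm_command", "arguments": {
  "targets": [
    {"linear": [-0.43, -0.9, -0.45], "roll": 0, "claw": -1},
    {"linear": [-0.43, -0.9, -0.45], "roll": 0, "claw": -1},
    {"linear": [-0.43, -0.9, -0.45], "roll": 0, "claw": -1},
    {"linear": [-0.43, -0.9, -0.45], "roll": 0, "claw": -1}
  ]
}}

```text
t: 6.67
tcp_pos: [0.4336, 0.084, 0.4209]
orientation: [[1.0, 0.018, -0.002], [0.018, -1.0, -0.001], [-0.002, 0.001, -1.0]]
contact_force: [0.2, 1.6, -1.9]
finger_gap: 0.0438
grip_force: 19.8
```

>>> {"name": "arm_command", "arguments": {
  "targets": [
    {"linear": [-0.43, -0.9, 0], "roll": 0, "claw": -1},
    {"linear": [-0.43, -0.9, 0], "roll": 0, "claw": -1},
    {"linear": [-0.43, -0.9, 0], "roll": 0, "claw": -1},
    {"linear": [-0.43, -0.9, 0], "roll": 0, "claw": -1}
  ]
}}

```text
t: 7.0
tcp_pos: [0.3654, 0.2197, 0.4204]
orientation: [[1.0, 0.022, -0.002], [0.022, -1.0, 0.0], [-0.002, -0.0, -1.0]]
contact_force: [0.0, 0.1, -1.4]
finger_gap: 0.0441
grip_force: 19.8
```

>>> {"name": "arm_command", "arguments": {
  "targets": [
    {"linear": [-0.43, -0.9, 0], "roll": -1, "claw": -1},
    {"linear": [-0.43, -0.9, 0], "roll": -1, "claw": -1},
    {"linear": [-0.43, -0.9, 0], "roll": -1, "claw": -1},
    {"linear": [-0.43, -0.9, 0], "roll": -1, "claw": -1},
    {"linear": [-0.43, -0.9, 0], "roll": -1, "claw": -1},
    {"linear": [-0.43, -0.9, 0], "roll": -1, "claw": -1},
    {"linear": [-0.43, -0.9, 0], "roll": -1, "claw": -1},
    {"linear": [-0.43, -0.9, 0], "roll": -1, "claw": -1},
    {"linear": [-0.43, -0.9, 0], "roll": -1, "claw": -1},
    {"linear": [-0.43, -0.9, 0], "roll": -1, "claw": -1}
  ]
}}

```text
t: 7.83
tcp_pos: [0.3017, 0.3497, 0.4206]
orientation: [[0.696, 0.718, -0.001], [0.718, -0.696, -0.001], [-0.001, 0.0, -1.0]]
contact_force: [0.2, -0.7, -1.6]
finger_gap: 0.0437
grip_force: 19.8
```

```bash
python3 plan.py .87 .30,.35,.43
cat > look.py <<'E'
import sys
from fit import *
D=int(sys.argv[1]);name=sys.argv[2];drop=.009+.046+D/1000  # origin below tcp
s=arm.get_state();R=np.array(s['orientation']);t=np.array(s['tcp_pos']);a=np.arctan2(R[1,0],R[0,0])
p=arm.capture('side');im=np.mean([p['img'].astype(float)]+[arm.capture('side')['img'].astype(float) for _ in range(3)],0)
x,y,z=t[0],t[1],t[2]-drop
o,_=ray(p,(320,200)); v=np.array([x,y])-o[:2]; vy=np.arctan2(v[1],v[0]); print('tool',t.round(3),'alpha',round(a,3),'edge-on alpha',round((vy+np.pi/2),3))
uv=proj(p,[[x,y,z],[x,y,z+.01+D/2000],[x,y,z+D/1000+.05]]);c=uv[1]
h=int(D*.85)//1; r=[int(c[0]-40),int(c[1]-50),int(c[0]+40),int(c[1]+50)]
xs=proj(p,[[x,y,z+.05],[x-.02*np.cos(a),y-.02*np.sin(a),z+.05]]);print('tool -x points',(xs[1]-xs[0]).round(1),'px in image; px/mm',round(np.linalg.norm(xs[1]-xs[0])/20,2))
i=cv2.resize(im[r[1]:r[3],r[0]:r[2]],None,fx=6,fy=6,interpolation=cv2.INTER_CUBIC)
cv2.imwrite(f'pics/{name}.png',np.clip(i*1.4,0,255).astype(np.uint8)[:,:,::-1])
E
python3 look.py 84 b_edge
```

```text
t 7.83 tcp [0.3017 0.3497 0.4206] alpha 0.802 gap 0.0437 grip 19.8 j7 -1.79
roll total -0.087 | shift of leg1 in present axes: [-0.007 -0.009 -0.063]
to [0.3  0.35 0.43] shift [-0.006 -0.01  -0.063] rows>= 1.0
tool [0.302 0.35  0.421] alpha 0.802 edge-on alpha 0.873
tool -x points [10.8 -0.3] px in image; px/mm 0.54
```

View pics/b_edge.png

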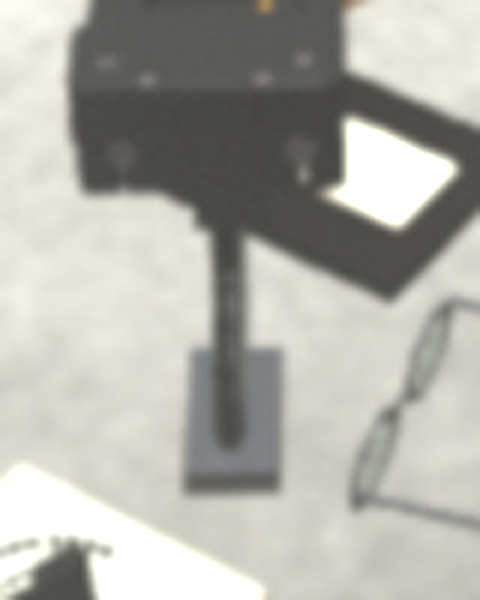

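The rim shows almost edge-on at (229,330), and the bulge isn't clear yet. I'll turn it exactly edge-on and measure the profile.

>>> {"name": "arm_command", "arguments": {
  "targets": [
    {"linear": [0, 0, 0], "roll": -0.09, "claw": -1},
    {"linear": [0, 0, 0], "roll": -0.09, "claw": -1},
    {"linear": [0, 0, 0], "roll": -0.09, "claw": -1}
  ]
}}

```text
t: 8.28
tcp_pos: [0.3018, 0.3501, 0.4212]
orientation: [[0.643, 0.766, 0.0], [0.766, -0.643, 0.0], [0.0, 0.0, -1.0]]
contact_force: [0.6, -0.5, -1.8]
finger_gap: 0.0435
grip_force: 19.8
```

```bash
cat > edge.py <<'E'
# fit silhouette from lens+foot region in side view, both facings, edge-on
import sys
from fit import *
import fit as F
D=int(sys.argv[1]);drop=.009+.046+D/1000
s=arm.get_state();R=np.array(s['orientation']);t=np.array(s['tcp_pos']);a=np.arctan2(R[1,0],R[0,0])
p=arm.capture('side');im=np.mean([p['img'].astype(float)]+[arm.capture('side')['img'].astype(float) for _ in range(5)],0)
x,y,z=t[0],t[1],t[2]-drop
o,_=ray(p,(320,200));v=np.array([x,y])-o[:2];print('alpha',round(a,3),'edge-on',round(np.arctan2(v[1],v[0])+np.pi/2,3))
uv=proj(p,[[x,y,z+D/1000-.012],[x,y,z]]);c=uv.mean(0)
roi=[int(c[0]-22),int(uv[0,1]),int(c[0]+22),int(uv[1,1]+14)]
g=im.mean(2)[roi[1]:roi[3],roi[0]:roi[2]];bg=np.percentile(g,80);m=np.clip((bg-g)/(bg-35),0,1)
def cost(q,flip):
    k=render(p,x+q[0],y+q[1],a+q[2]+flip*np.pi,D,roi,z=z+q[3]); k=np.clip(k,0,1)
    w=np.where(m>.12,1,0); return ((np.clip(m*2.2,0,1)-k)**2).sum()
for f in (0,1):
    s=min((minimize(cost,[0,0,y0,0],args=(f,),method='Nelder-Mead',options=dict(initial_simplex=np.array([[0,0,y0,0]]*5)+np.vstack([np.zeros(4),np.diag([.006,.006,.08,.006])]),maxiter=250)) for y0 in (-.06,.06)),key=lambda s:s.fun)
    print('facing -x of tool' if f==0 else 'facing +x of tool',round(s.fun,3),s.x.round(4))
for r in range(2,m.shape[0]-4,3): print(r+roi[1],' '.join('%3d'%int(v*100) for v in m[r,8:36]))
E
python3 edge.py 84
```

```text
alpha 0.872 edge-on 0.873
facing -x of tool 101.11 [ 0.0003  0.006   0.013  -0.0003]
facing +x of tool 109.823 [ 0.0004  0.0044 -0.0262 -0.0013]
251   0   0   0   0   0   0   0   0   2  29  62  80  84  71  39  10   0   0   0   0   0   0   2  10  22  36  50  62
254   0   0   0   0   0   0   0   0   4  23  55  75  80  73  48  15   2   0   0   1   2   2   2   0   0   0   0   2
257   0   0   0   0   0   0   0   0   0  13  40  66  73  62  46  17   0   0   0   0   0   2   2   2   0   0   0   0
260   0   0   0   0   0   0   0   0   0   5  39  70  81  77  55  21   2   0   0   0   0   0   0   2   3   3   2   2
263   0   0   0   0   1   2   3   3   3  11  40  67  79  78  56  26  11   6   5   4   1   0   0   0   1   1   1   1
266   0   0   0   2  22  40  46  47  49  53  65  71  77  79  68  56  52  52  51  45  26   7   1   0   1   2   2   4
269   0   0   0   5  21  41  50  52  52  55  65  75  81  82  74  59  53  53  51  49  35  13   5   4   4   5   5   6
272   0   0   1   6  21  41  50  52  51  54  65  74  80  82  75  65  56  53  51  49  37  18   9   6   5   4   4   5
275   2   3   4   7  20  40  50  51  51  53  61  73  82  83  77  67  56  53  52  50  40  19   9   7   5   4   5   6
278   5   6   5   5  10  30  47  51  51  52  58  71  81  83  79  69  58  52  52  51  42  22  13  12  11  10  10  10
281   3   5   5   6  12  30  46  51  51  50  52  57  68  73  67  58  53  52  51  51  48  35  19  12  11  11  11  10
284   5   5   3   4  10  29  46  51  51  52  51  52  52  52  54  54  54  52  51  52  50  39  19  11  10  11  11  11
```

The fit leans towards "facing tool -x", but not decisively. I'll raise it closer to the camera for a lower, larger view.

>>> {"name": "arm_command", "arguments": {
  "targets": [
    {"linear": [0, -0.35, -0.93], "roll": 0, "claw": -1},
    {"linear": [0, -0.35, -0.93], "roll": 0, "claw": -1},
    {"linear": [0, -0.35, -0.93], "roll": 0, "claw": -1},
    {"linear": [0, -0.35, -0.93], "roll": 0, "claw": -1},
    {"linear": [0, -0.35, -0.93], "roll": 0, "claw": -1}
  ]
}}

```text
t: 9.0
tcp_pos: [0.2599, 0.3865, 0.5658]
orientation: [[0.639, 0.769, 0.004], [0.769, -0.639, 0.008], [0.009, -0.001, -1.0]]
contact_force: [-0.2, 0.7, -1.4]
finger_gap: 0.0435
grip_force: 19.8
```

>>> {"name": "arm_command", "arguments": {
  "targets": [
    {"linear": [0, -0.35, -0.93], "roll": 0, "claw": -1},
    {"linear": [0, -0.35, -0.93], "roll": 0, "claw": -1},
    {"linear": [0, -0.35, -0.93], "roll": 0, "claw": -1},
    {"linear": [0, -0.35, -0.93], "roll": 0, "claw": -1},
    {"linear": [0, -0.35, -0.93], "roll": 0, "claw": -1},
    {"linear": [0, -0.35, -0.93], "roll": 0, "claw": -1}
  ]
}}

```text
t: 9.5
tcp_pos: [0.2227, 0.4175, 0.6912]
orientation: [[0.642, 0.767, 0.001], [0.767, -0.642, -0.001], [-0.0, 0.001, -1.0]]
contact_force: [-0.4, -0.2, -2.3]
finger_gap: 0.0438
grip_force: 19.9
```

```bash
sed -i 's/i=cv2.resize(im/r[3]=min(r[3],400)\ni=cv2.resize(im/' look.py; python3 look.py 84 b_edge2; python3 edge.py 84
```

```text
tool [0.223 0.417 0.691] alpha 0.874 edge-on alpha 0.875
tool -x points [15.  -0.9] px in image; px/mm 0.75
alpha 0.875 edge-on 0.874
facing -x of tool 85.61 [ 0.0014  0.0042 -0.006  -0.0014]
facing +x of tool 87.799 [ 0.0015  0.0027 -0.0283 -0.0025]
157   4   5   4   5   6   6   9  21  49  75  85  85  83  70  48  18   6   1   0   0   0   0   0   0   0   0   0   1
160   2   3   4   4   3   2   2  11  41  62  75  83  77  61  49  26  11   6   6   5   4   4   4   4   5   6   7   9
163   3   2   2   3   5   6  10  18  43  58  72  83  78  62  55  34  19  12  10   9   9  10  11  11  10   9   9   9
166   4   6   8   8   9  11  13  21  45  66  79  85  84  77  65  37  18  11   9   7   6   5   6   7   9   9   7   6
169   6   7   7   6   5   7   7  14  37  59  76  85  84  75  64  37  18  10   6   6   5   6   4   4   4   4   3   2
172   2   4   4   6   4   2   1   5  27  52  73  84  84  77  64  36  12   1   0   0   1   2   2   2   1   4   5   3
175   2   3   4   4   3   1   0   0   0  31  68  81  84  81  67  42  16   2   0   0   0   0   0   0   0   0   0   0
178   2   3   3   3   4   9   0   0  
[... 422 characters left out ...]
  20
190   0   4  27  46  50  51  51  50  53  62  73  83  86  86  82  74  60  53  50  50  51  51  52  54  49  38  29  19
193   0   3  26  43  49  50  51  49  51  58  72  82  85  86  84  78  62  54  51  50  50  50  49  38  16   7   6   6
196   0   1  24  44  49  51  50  50  50  54  70  79  85  85  84  77  65  55  51  50  50  50  50  43  26  12   7   6
199   0   0  20  42  49  50  50  49  50  52  61  73  81  84  80  71  59  53  50  50  50  50  50  47  36  21  16  15
202   0   0  22  42  49  51  50  49  49  50  49  49  50  52  52  52  51  51  51  50  49  50  50  51  51  39  18   8
205   0   1  22  42  49  51  51  50  50  49  50  49  49  50  52  52  52  52  52  51  52  52  53  54  50  44  48  52
```

View pics/b_edge2.png

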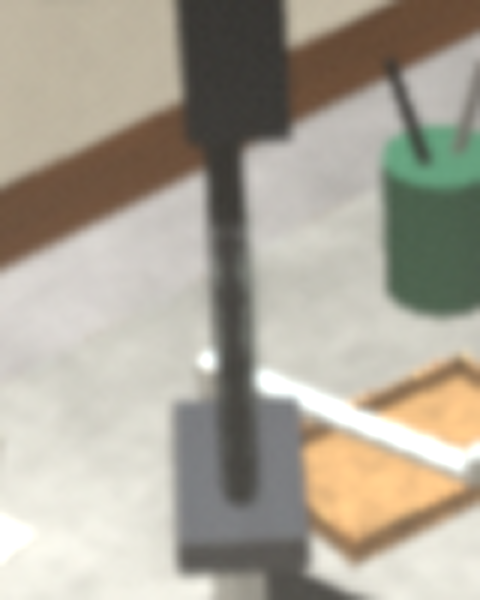

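The lens runs down the image at x≈230 (y 150–495). The right edge (tool -x) seems to bow slightly. I'll check both faces obliquely.

Create snap.py:
```python
import sys
from fit import *
D=int(sys.argv[1]);name=sys.argv[2];drop=.009+.046+D/1000
s=arm.get_state();t=np.array(s['tcp_pos'])
p=arm.capture('side');im=np.mean([p['img'].astype(float)]+[arm.capture('side')['img'].astype(float) for _ in range(3)],0)
c=proj(p,[[t[0],t[1],t[2]-drop+.01+D/2000]])[0].astype(int)
np.save(name+'.npy',im[c[1]-38:c[1]+38,c[0]-38:c[0]+38]);print(name)
```

```text
(no output)
```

>>> {"name": "arm_command", "arguments": {
  "targets": [
    {"linear": [0, 0, 0], "roll": 0.5, "claw": -1},
    {"linear": [0, 0, 0], "roll": 0.5, "claw": -1},
    {"linear": [0, 0, 0], "roll": 0.5, "claw": -1},
    {"linear": [0, 0, 0], "roll": 0.5, "claw": -1},
    {"linear": [0, 0, 0], "roll": 0.5, "claw": -1}
  ]
}}

```text
t: 10.42
tcp_pos: [0.2228, 0.4169, 0.6918]
orientation: [[0.886, 0.464, 0.001], [0.464, -0.886, -0.001], [0.001, 0.001, -1.0]]
contact_force: [-0.2, -0.6, -1.1]
finger_gap: 0.0438
grip_force: 19.9
```

```bash
python3 snap.py 84 bp
```

```text
bp
```

>>> {"name": "arm_command", "arguments": {
  "targets": [
    {"linear": [0, 0, 0], "roll": -1, "claw": -1},
    {"linear": [0, 0, 0], "roll": -1, "claw": -1},
    {"linear": [0, 0, 0], "roll": -1, "claw": -1},
    {"linear": [0, 0, 0], "roll": -1, "claw": -1},
    {"linear": [0, 0, 0], "roll": -1, "claw": -1},
    {"linear": [0, 0, 0], "roll": -1, "claw": -1},
    {"linear": [0, 0, 0], "roll": -1, "claw": -1},
    {"linear": [0, 0, 0], "roll": -1, "claw": -1}
  ]
}}

```text
t: 11.28
tcp_pos: [0.2225, 0.4171, 0.6919]
orientation: [[0.297, 0.955, 0.001], [0.955, -0.297, -0.0], [-0.0, 0.002, -1.0]]
contact_force: [0.2, -0.2, -2.4]
finger_gap: 0.0442
grip_force: 19.9
```

```bash
python3 snap.py 84 bm
python3 - <<'E'
import numpy as np,cv2
i=np.hstack([np.load('bp.npy'),np.load('bm.npy')])
i=cv2.resize(i,None,fx=5.2,fy=5.2,interpolation=cv2.INTER_CUBIC);cv2.imwrite('pics/bpm.png',np.clip(i*1.4,0,255).astype(np.uint8)[:,:,::-1])
E
```

```text
bm
```

View pics/bpm.png

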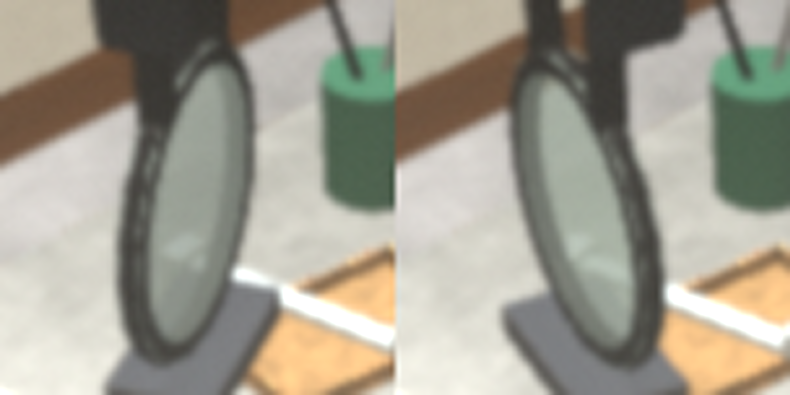

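Left is the tool -x face and right is the tool +x face. A crescent of the rim's inner wall shows in each, at x≈235 and x≈535. I'll compare them numerically.

Run:
```python
import numpy as np
a=np.load('bp.npy');b=np.load('bm.npy')
for r in (22,28,34,40,46):
    print(r,'P',[tuple(v.astype(int)) for v in a[r,22:50]]);
    print(r,'M',[tuple(v.astype(int)) for v in b[r,22:50][::-1]])
```

```text
22 P [(np.int64(143), np.int64(139), np.int64(135)), (np.int64(145), np.int64(142), np.int64(138)), (np.int64(145), np.int64(142), np.int64(139)), (np.int64(132), np.int64(130), np.int64(127)), (np.int64(93), np.int64(91), np.int64(88)), (np.int64(56), np.int64(54), np.int64(51)), (np.int64(45), np.int64(44), np.int64(40)), (np.int64(44), np.int64(42), np.int64(39)), (np.int64(42), np.int64(42), np.int64(38)), (np.int64(43), np.int64(42), np.int64(39)), (np.int64(44), np.int64(43), np.int64(40)), (np.int64(58), np.int64(59), np.int64(55)), (np.int64(87), np.int64(90), np.int64(84)), (np.int64(105), np.int64(110), np.int64(103)), (np.int64(111), np.int64(116), np.int64(108)), (np.int64(111), np.int64(116), np.int64(109)), (np.int64(112), np.int64(117), np.int64(109)), (np.int64(110), np.int64(115), np.int64(107)), (np.int64(110), np.int64(115), np.int64(108)), (np.int64(109), np.int64(115), np.int64(107)), (np.int64(106), np.int64(110), np.int64(104)), (np.int64(97), np.int64(101), np.int64(95)), (np.int64(89), np.int64(94), np.int64(87)), (np.int64(87), np.int64(91), np.int64(84)), (
[... 11029 characters left out ...]
.int64(125)), (np.int64(130), np.int64(138), np.int64(130)), (np.int64(133), np.int64(141), np.int64(133)), (np.int64(133), np.int64(141), np.int64(132)), (np.int64(128), np.int64(134), np.int64(126)), (np.int64(112), np.int64(118), np.int64(110)), (np.int64(92), np.int64(96), np.int64(89)), (np.int64(85), np.int64(88), np.int64(82)), (np.int64(82), np.int64(86), np.int64(80)), (np.int64(79), np.int64(82), np.int64(75)), (np.int64(75), np.int64(75), np.int64(71)), (np.int64(99), np.int64(98), np.int64(93)), (np.int64(134), np.int64(132), np.int64(126)), (np.int64(148), np.int64(147), np.int64(140)), (np.int64(151), np.int64(151), np.int64(142)), (np.int64(153), np.int64(151), np.int64(144))]
```

On the tool -x side the glass shades gradually, which means it is curved. The +x side is uniform, so flat. So sample b's front is on its tool -x side and it needs no flip. Next I'll work out the carry to the hook.

```bash
python3 plan.py .183 .46,.017,.32 .4688,.0187,.209 .6408,.0505,.209 .6408,.0505,.187 .6408,.0505,.30
```

```text
t 11.48 tcp [0.2225 0.4171 0.6919] alpha 1.266 gap 0.044 grip 19.9 j7 -1.51
roll total 1.379 | shift of leg1 in present axes: [-2.068  2.307  2.483]
to [0.46  0.017 0.32 ] shift [1.071 2.911 2.479] rows>= 15.0
to [0.4688 0.0187 0.209 ] shift [ 0.06 -0.    0.74] rows>= 3.0
to [0.6408 0.0505 0.209 ] shift [1.166 0.    0.   ] rows>= 5.0
to [0.6408 0.0505 0.187 ] shift [0.    0.    0.147] rows>= 1.0
to [0.6408 0.0505 0.3   ] shift [ 0.     0.    -0.753] rows>= 3.0
```

>>> {"name": "arm_command", "arguments": {
  "targets": [
    {"linear": [0, 0, 0.5], "roll": 1, "claw": -1},
    {"linear": [0, 0, 0.5], "roll": 1, "claw": -1},
    {"linear": [0, 0, 0.5], "roll": 1, "claw": -1},
    {"linear": [0, 0, 0.5], "roll": 1, "claw": -1},
    {"linear": [0, 0, 0.5], "roll": 1, "claw": -1},
    {"linear": [0, 0, 0.5], "roll": 1, "claw": -1},
    {"linear": [0, 0, 0.5], "roll": 1, "claw": -1}
  ]
}}

```text
t: 12.07
tcp_pos: [0.2226, 0.417, 0.6169]
orientation: [[0.89, 0.456, 0.002], [0.456, -0.89, -0.001], [0.001, 0.001, -1.0]]
contact_force: [-1.2, 0.4, -1.8]
finger_gap: 0.0438
grip_force: 19.9
```

>>> {"name": "arm_command", "arguments": {
  "targets": [
    {"linear": [0, 0, 0.5], "roll": 0.379, "claw": -1},
    {"linear": [0, 0, 0.5], "roll": 0.379, "claw": -1},
    {"linear": [0, 0, 0.5], "roll": 0.379, "claw": -1},
    {"linear": [0, 0, 0.5], "roll": 0.379, "claw": -1}
  ]
}}

```text
t: 12.4
tcp_pos: [0.2224, 0.4161, 0.5398]
orientation: [[0.984, 0.18, -0.0], [0.18, -0.984, -0.005], [-0.001, 0.004, -1.0]]
contact_force: [1.1, 0.4, -0.7]
finger_gap: 0.0436
grip_force: 19.9
```

>>> {"name": "arm_command", "arguments": {
  "targets": [
    {"linear": [0.357, 0.97, 0.493], "roll": 0, "claw": -1},
    {"linear": [0.357, 0.97, 0.493], "roll": 0, "claw": -1},
    {"linear": [0.357, 0.97, 0.493], "roll": 0, "claw": -1},
    {"linear": [0.357, 0.97, 0.493], "roll": 0, "claw": -1},
    {"linear": [0.357, 0.97, 0.493], "roll": 0, "claw": -1}
  ]
}}

```text
t: 12.82
tcp_pos: [0.3053, 0.2777, 0.4669]
orientation: [[0.985, 0.175, 0.002], [0.175, -0.985, -0.004], [0.001, 0.004, -1.0]]
contact_force: [-0.5, -1.3, -2.1]
finger_gap: 0.0434
grip_force: 19.9
```

>>> {"name": "arm_command", "arguments": {
  "targets": [
    {"linear": [0.357, 0.97, 0.493], "roll": 0, "claw": -1},
    {"linear": [0.357, 0.97, 0.493], "roll": 0, "claw": -1},
    {"linear": [0.357, 0.97, 0.493], "roll": 0, "claw": -1},
    {"linear": [0.357, 0.97, 0.493], "roll": 0, "claw": -1},
    {"linear": [0.357, 0.97, 0.493], "roll": 0, "claw": -1}
  ]
}}

```text
t: 13.23
tcp_pos: [0.3836, 0.1445, 0.3933]
orientation: [[0.984, 0.176, 0.002], [0.176, -0.984, -0.003], [0.001, 0.003, -1.0]]
contact_force: [-1.1, -1.4, -1.7]
finger_gap: 0.0435
grip_force: 20.0
```

>>> {"name": "arm_command", "arguments": {
  "targets": [
    {"linear": [0.357, 0.97, 0.493], "roll": 0, "claw": -1},
    {"linear": [0.357, 0.97, 0.493], "roll": 0, "claw": -1},
    {"linear": [0.357, 0.97, 0.493], "roll": 0, "claw": -1},
    {"linear": [0.357, 0.97, 0.493], "roll": 0, "claw": -1},
    {"linear": [0.357, 0.97, 0.493], "roll": 0, "claw": -1},
    {"linear": [0.357, 0.97, 0.493], "roll": 0, "claw": -1}
  ]
}}

```text
t: 13.73
tcp_pos: [0.4619, 0.0151, 0.3207]
orientation: [[0.984, 0.179, 0.002], [0.179, -0.984, -0.002], [0.001, 0.002, -1.0]]
contact_force: [-0.3, 0.5, -1.0]
finger_gap: 0.0437
grip_force: 20.0
```

```bash
python3 plan.py .183 .4688,.0187,.209 .6408,.0505,.209 .6408,.0505,.187 .6408,.0505,.30
```

```text
t 13.73 tcp [0.4619 0.0151 0.3207] alpha 0.18 gap 0.0437 grip 20.0 j7 -1.47
roll total -0.004 | shift of leg1 in present axes: [ 0.049 -0.016  0.744]
to [0.4688 0.0187 0.209 ] shift [ 0.05  -0.015  0.744] rows>= 3.0
to [0.6408 0.0505 0.209 ] shift [1.166 0.    0.   ] rows>= 5.0
to [0.6408 0.0505 0.187 ] shift [0.    0.    0.147] rows>= 1.0
to [0.6408 0.0505 0.3   ] shift [ 0.     0.    -0.753] rows>= 3.0
```

>>> {"name": "arm_command", "arguments": {
  "targets": [
    {"linear": [0.05, -0.015, 0.25], "roll": 0, "claw": -1},
    {"linear": [0.05, -0.015, 0.5], "roll": 0, "claw": -1},
    {"linear": [0.05, -0.015, 0.74], "roll": 0, "claw": -1},
    {"linear": [0.05, -0.015, 0.74], "roll": 0, "claw": -1},
    {"linear": [0.05, -0.015, 0.74], "roll": 0, "claw": -1}
  ]
}}

```text
t: 14.15
tcp_pos: [0.4675, 0.022, 0.21]
orientation: [[0.983, 0.185, -0.001], [0.185, -0.983, -0.0], [-0.001, 0.0, -1.0]]
contact_force: [-0.2, -0.9, -0.9]
finger_gap: 0.0435
grip_force: 20.0
```

```bash
cat > chk.py <<'E'
import sys
from h import *
s=arm.get_state();t=np.array(s['tcp_pos']);print(t.round(4))
p=arm.capture('side');q=arm.capture('top')
def crop(p,c,w,h,f): 
    c=c.astype(int);return cv2.resize(p['img'][max(c[1]-h,0):c[1]+h,max(c[0]-w,0):c[0]+w],None,fx=f,fy=f,interpolation=cv2.INTER_CUBIC)
a=crop(p,proj(p,[t+[.03,0,-.04]])[0],55,60,4.8)
cv2.imwrite('pics/%s.png'%sys.argv[1],np.clip(a*1.3,0,255).astype(np.uint8)[:,:,::-1])
E
python3 chk.py hook_b
```

```text
[0.4675 0.022  0.21  ]
```

View pics/hook_b.png

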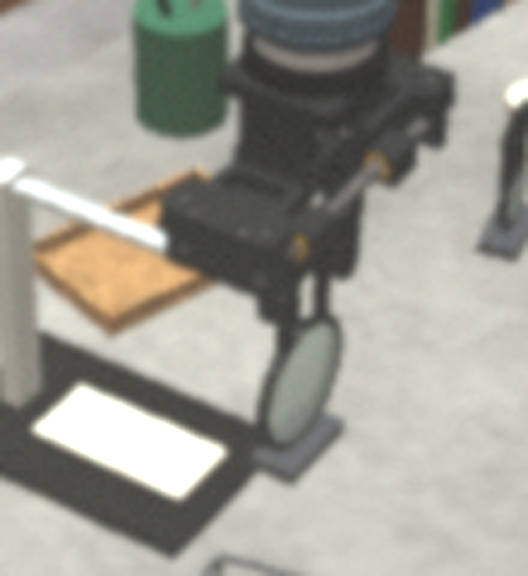

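The lens is held beside the arm's tip with its loop at about (305,290), roughly in line with the arm. I'll insert it slowly.

>>> {"name": "arm_command", "arguments": {
  "targets": [
    {"linear": [0.15, 0.02, 0.01], "roll": 0, "claw": -1},
    {"linear": [0.3, 0.02, 0.01], "roll": 0, "claw": -1},
    {"linear": [0.45, 0.02, 0.01], "roll": 0, "claw": -1},
    {"linear": [0.6, 0.02, 0.01], "roll": 0, "claw": -1},
    {"linear": [0.6, 0.02, 0.01], "roll": 0, "claw": -1}
  ]
}}

```text
t: 14.67
tcp_pos: [0.5626, 0.036, 0.2119]
orientation: [[0.983, 0.184, 0.011], [0.184, -0.983, 0.001], [0.011, 0.001, -1.0]]
contact_force: [-0.4, 0.8, -0.3]
finger_gap: 0.0436
grip_force: 20.0
```

>>> {"name": "arm_command", "arguments": {
  "targets": [
    {"linear": [0.15, 0, 0], "roll": 0, "claw": -1},
    {"linear": [0.3, 0, 0], "roll": 0, "claw": -1},
    {"linear": [0.45, 0, 0], "roll": 0, "claw": -1},
    {"linear": [0.57, 0, 0], "roll": 0, "claw": -1},
    {"linear": [0.57, 0, 0], "roll": 0, "claw": -1},
    {"linear": [0.57, 0, 0], "roll": 0, "claw": -1}
  ]
}}

```text
t: 15.17
tcp_pos: [0.6417, 0.0501, 0.2105]
orientation: [[0.983, 0.183, 0.004], [0.183, -0.983, 0.0], [0.004, 0.001, -1.0]]
contact_force: [-0.7, -0.1, -1.2]
finger_gap: 0.0439
grip_force: 20.0
```

```bash
python3 plan.py .183 .6408,.0505,.187 .6408,.0505,.30; python3 -c "
from cell import arm;print(arm.get_state()['contact_force'])"
```

```text
t 15.17 tcp [0.6417 0.0501 0.2105] alpha 0.184 gap 0.0439 grip 20.0 j7 -1.39
roll total 0.001 | shift of leg1 in present axes: [-0.006 -0.004  0.157]
to [0.6408 0.0505 0.187 ] shift [-0.006 -0.003  0.157] rows>= 1.0
to [0.6408 0.0505 0.3   ] shift [ 0.     0.    -0.753] rows>= 3.0
[-0.66278406 -0.09377294 -1.23696516]
```

>>> {"name": "arm_command", "arguments": {
  "targets": [
    {"linear": [0, 0, 0.07], "roll": 0, "claw": -1},
    {"linear": [0, 0, 0.13], "roll": 0, "claw": -1},
    {"linear": [0, 0, 0.145], "roll": 0, "claw": -1},
    {"linear": [0, 0, 0.145], "roll": 0, "claw": -1}
  ]
}}

```text
t: 15.5
tcp_pos: [0.6401, 0.0494, 0.1875]
orientation: [[0.983, 0.182, 0.001], [0.182, -0.983, -0.0], [0.001, 0.0, -1.0]]
contact_force: [-3.5, 0.5, 9.2]
finger_gap: 0.0437
grip_force: 20.0
```

>>> {"name": "arm_command", "arguments": {
  "targets": [
    {"linear": [0, 0, 0], "roll": 0, "claw": 0.3},
    {"linear": [0, 0, 0], "roll": 0, "claw": 0.3},
    {"linear": [0, 0, 0], "roll": 0, "claw": 0.3},
    {"linear": [0, 0, 0], "roll": 0, "claw": 0.3},
    {"linear": [0, 0, -0.2], "roll": 0, "claw": 0.3},
    {"linear": [0, 0, -0.4], "roll": 0, "claw": 0.3},
    {"linear": [0, 0, -0.6], "roll": 0, "claw": 0.3},
    {"linear": [0, 0, -0.6], "roll": 0, "claw": 0.3}
  ]
}}

```text
t: 16.17
tcp_pos: [0.6438, 0.0495, 0.2828]
orientation: [[0.983, 0.182, 0.011], [0.182, -0.983, 0.001], [0.011, 0.001, -1.0]]
contact_force: [0.5, 0.3, -0.1]
finger_gap: 0.0574
grip_force: 0.0
```

```bash
python3 - <<'E'
from h import *
p=arm.capture('side');q=arm.capture('top')
for d in arm.masks_of('sample_b',p): print(np.round(d['xy'],0),round(d['conf'],2))
e=np.array([.6408,.0505,.18]);print(proj(p,[e,e-[0,0,.13]]).round(0))
c=proj(p,[e-[0,0,.05]])[0].astype(int)
cv2.imwrite('pics/hung_b.png',cv2.resize(p['img'][c[1]-60:c[1]+60,c[0]-60:c[0]+70],None,fx=4,fy=4)[:,:,::-1])
E
python3 plan.py .105 .4372,-.2586,.30 .4372,-.2586,.127
```

```text
[274. 205.] 0.94
[395. 200.] 0.74
[370. 181.] 0.64
[[274. 181.]
 [276. 217.]]
t 16.32 tcp [0.6404 0.0497 0.2761] alpha 0.183 gap 0.0571 grip 0.0 j7 -1.41
roll total 0.1 | shift of leg1 in present axes: [-1.707  1.774 -0.16 ]
to [ 0.4372 -0.2586  0.3   ] shift [-1.562  1.902 -0.159] rows>= 9.0
to [ 0.4372 -0.2586  0.127 ] shift [0.    0.    1.153] rows>= 5.0
```

View pics/hung_b.png

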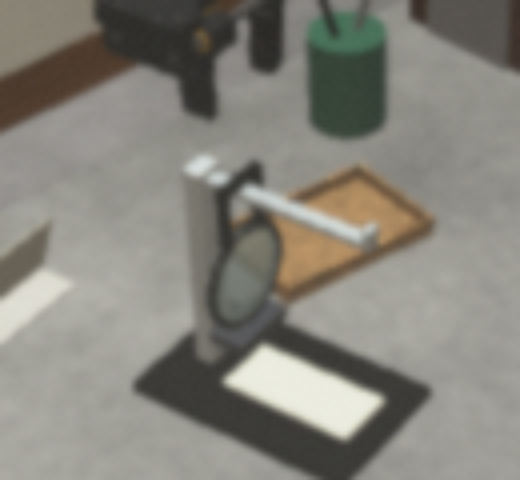

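Sample b hangs on the arm near the post, at about (245,260) in the crop, with the arm's tip at (370,235). Next is c.

>>> {"name": "arm_command", "arguments": {
  "targets": [
    {"linear": [-0.57, 0.59, -0.16], "roll": 0.1, "claw": 0.5},
    {"linear": [-0.57, 0.59, -0.16], "roll": 0.1, "claw": 0.5},
    {"linear": [-0.57, 0.59, -0.16], "roll": 0.1, "claw": 0.5},
    {"linear": [-0.57, 0.59, -0.16], "roll": 0.1, "claw": 0.5}
  ]
}}

```text
t: 16.65
tcp_pos: [0.5685, -0.0618, 0.3006]
orientation: [[0.996, 0.094, -0.001], [0.094, -0.996, -0.005], [-0.002, 0.004, -1.0]]
contact_force: [1.0, -0.5, -0.4]
finger_gap: 0.0663
grip_force: 0.0
```

>>> {"name": "arm_command", "arguments": {
  "targets": [
    {"linear": [-0.52, 0.63, 0], "roll": 0, "claw": 0.5},
    {"linear": [-0.52, 0.63, 0], "roll": 0, "claw": 0.5},
    {"linear": [-0.52, 0.63, 0], "roll": 0, "claw": 0.5},
    {"linear": [-0.52, 0.63, 0], "roll": 0, "claw": 0.5}
  ]
}}

```text
t: 16.98
tcp_pos: [0.4997, -0.1625, 0.2994]
orientation: [[0.996, 0.094, -0.003], [0.094, -0.996, -0.003], [-0.003, 0.003, -1.0]]
contact_force: [0.7, -0.7, 0.3]
finger_gap: 0.066
grip_force: 0.0
```

>>> {"name": "arm_command", "arguments": {
  "targets": [
    {"linear": [-0.52, 0.63, 0], "roll": 0, "claw": 0.5},
    {"linear": [-0.52, 0.63, 0], "roll": 0, "claw": 0.5},
    {"linear": [-0.52, 0.63, 0], "roll": 0, "claw": 0.5},
    {"linear": [-0.52, 0.63, 0], "roll": 0, "claw": 0.5},
    {"linear": [-0.52, 0.63, 0], "roll": 0, "claw": 0.5}
  ]
}}

```text
t: 17.4
tcp_pos: [0.4356, -0.2588, 0.2994]
orientation: [[0.995, 0.099, -0.001], [0.099, -0.995, -0.0], [-0.001, 0.0, -1.0]]
contact_force: [0.4, 0.5, 0.3]
finger_gap: 0.0659
grip_force: 0.0
```

```bash
python3 plan.py .105 .4372,-.2586,.2 .4372,-.2586,.126
```

```text
t 17.4 tcp [ 0.4356 -0.2588  0.2994] alpha 0.1 gap 0.0659 grip 0.0 j7 -0.89
roll total -0.007 | shift of leg1 in present axes: [ 0.011 -0.     0.663]
to [ 0.4372 -0.2586  0.2   ] shift [0.01  0.    0.663] rows>= 3.0
to [ 0.4372 -0.2586  0.126 ] shift [0.    0.    0.493] rows>= 2.0
```

>>> {"name": "arm_command", "arguments": {
  "targets": [
    {"linear": [0.01, 0, 0.25], "roll": 0, "claw": 0.5},
    {"linear": [0.01, 0, 0.5], "roll": 0, "claw": 0.5},
    {"linear": [0.01, 0, 0.75], "roll": 0, "claw": 0.5},
    {"linear": [0.01, 0, 0.85], "roll": 0, "claw": 0.5},
    {"linear": [0.01, 0, 0.85], "roll": 0, "claw": 0.5}
  ]
}}

```text
t: 17.82
tcp_pos: [0.4373, -0.254, 0.1686]
orientation: [[0.994, 0.107, -0.007], [0.107, -0.994, 0.003], [-0.006, -0.004, -1.0]]
contact_force: [-0.5, 0.7, 0.1]
finger_gap: 0.0661
grip_force: 0.0
```

>>> {"name": "arm_command", "arguments": {
  "targets": [
    {"linear": [0, 0, 0.2], "roll": 0, "claw": 0.5},
    {"linear": [0, 0, 0.305], "roll": 0, "claw": 0.5},
    {"linear": [0, 0, 0.305], "roll": 0, "claw": 0.5},
    {"linear": [0, 0, 0.305], "roll": 0, "claw": -1},
    {"linear": [0, 0, 0.305], "roll": 0, "claw": -1},
    {"linear": [0, 0, 0.305], "roll": 0, "claw": -1},
    {"linear": [0, 0, 0.305], "roll": 0, "claw": -1},
    {"linear": [0, 0, 0.305], "roll": 0, "claw": -1},
    {"linear": [0, 0, 0.305], "roll": 0, "claw": -1}
  ]
}}

```text
t: 18.57
tcp_pos: [0.4402, -0.2577, 0.1285]
orientation: [[0.995, 0.105, 0.004], [0.105, -0.995, -0.001], [0.004, 0.002, -1.0]]
contact_force: [0.7, 0.2, 6.4]
finger_gap: 0.0438
grip_force: 20.0
```

>>> {"name": "arm_command", "arguments": {
  "targets": [
    {"linear": [0, 0, -0.2], "roll": 0, "claw": -1},
    {"linear": [0, 0, -0.45], "roll": 0, "claw": -1},
    {"linear": [0, 0, -0.7], "roll": 0, "claw": -1},
    {"linear": [0, 0, -1], "roll": 0, "claw": -1},
    {"linear": [0, 0, -1], "roll": 0, "claw": -1}
  ]
}}

```text
t: 18.98
tcp_pos: [0.4417, -0.2592, 0.2841]
orientation: [[0.995, 0.104, 0.012], [0.104, -0.995, -0.004], [0.011, 0.006, -1.0]]
contact_force: [1.6, -1.2, -1.2]
finger_gap: 0.0436
grip_force: 20.0
```

```bash
python3 plan.py .105 .2225,.417,.69
```

```text
t 18.98 tcp [ 0.4417 -0.2592  0.2841] alpha 0.104 gap 0.0436 grip 20.0 j7 -0.87
roll total -0.001 | shift of leg1 in present axes: [-0.955 -4.62  -2.744]
to [0.2225 0.417  0.69  ] shift [-0.981 -4.636 -2.706] rows>= 20.0
```

>>> {"name": "arm_command", "arguments": {
  "targets": [
    {"linear": [-0.19, -0.925, -0.545], "roll": 0, "claw": -1},
    {"linear": [-0.19, -0.925, -0.545], "roll": 0, "claw": -1},
    {"linear": [-0.19, -0.925, -0.545], "roll": 0, "claw": -1},
    {"linear": [-0.19, -0.925, -0.545], "roll": 0, "claw": -1},
    {"linear": [-0.19, -0.925, -0.545], "roll": 0, "claw": -1}
  ]
}}

```text
t: 19.4
tcp_pos: [0.3958, -0.1168, 0.3615]
orientation: [[0.994, 0.112, 0.006], [0.111, -0.994, 0.002], [0.006, -0.002, -1.0]]
contact_force: [1.6, 0.2, -1.8]
finger_gap: 0.0441
grip_force: 20.0
```

>>> {"name": "arm_command", "arguments": {
  "targets": [
    {"linear": [-0.19, -0.925, -0.545], "roll": 0, "claw": -1},
    {"linear": [-0.19, -0.925, -0.545], "roll": 0, "claw": -1},
    {"linear": [-0.19, -0.925, -0.545], "roll": 0, "claw": -1},
    {"linear": [-0.19, -0.925, -0.545], "roll": 0, "claw": -1},
    {"linear": [-0.19, -0.925, -0.545], "roll": 0, "claw": -1}
  ]
}}

```text
t: 19.82
tcp_pos: [0.3526, 0.0184, 0.4434]
orientation: [[0.994, 0.113, 0.006], [0.113, -0.994, 0.003], [0.007, -0.002, -1.0]]
contact_force: [1.7, -0.2, -1.1]
finger_gap: 0.0436
grip_force: 20.0
```

>>> {"name": "arm_command", "arguments": {
  "targets": [
    {"linear": [-0.19, -0.925, -0.545], "roll": 0, "claw": -1},
    {"linear": [-0.19, -0.925, -0.545], "roll": 0, "claw": -1},
    {"linear": [-0.19, -0.925, -0.545], "roll": 0, "claw": -1},
    {"linear": [-0.19, -0.925, -0.545], "roll": 0, "claw": -1},
    {"linear": [-0.19, -0.925, -0.545], "roll": 0, "claw": -1}
  ]
}}

```text
t: 20.23
tcp_pos: [0.3088, 0.1537, 0.5247]
orientation: [[0.994, 0.114, 0.005], [0.113, -0.994, 0.004], [0.005, -0.003, -1.0]]
contact_force: [0.9, -0.1, -2.3]
finger_gap: 0.0438
grip_force: 20.0
```

>>> {"name": "arm_command", "arguments": {
  "targets": [
    {"linear": [-0.19, -0.925, -0.545], "roll": 0, "claw": -1},
    {"linear": [-0.19, -0.925, -0.545], "roll": 0, "claw": -1},
    {"linear": [-0.19, -0.925, -0.545], "roll": 0, "claw": -1},
    {"linear": [-0.19, -0.925, -0.545], "roll": 0, "claw": -1},
    {"linear": [-0.19, -0.925, -0.545], "roll": 0, "claw": -1}
  ]
}}

```text
t: 20.65
tcp_pos: [0.265, 0.2884, 0.6055]
orientation: [[0.994, 0.113, 0.002], [0.113, -0.994, 0.004], [0.003, -0.004, -1.0]]
contact_force: [0.2, -0.2, -2.4]
finger_gap: 0.0437
grip_force: 20.0
```

>>> {"name": "arm_command", "arguments": {
  "targets": [
    {"linear": [-0.19, -0.925, -0.545], "roll": -0.48, "claw": -1},
    {"linear": [-0.19, -0.925, -0.545], "roll": -0.48, "claw": -1},
    {"linear": [-0.19, -0.925, -0.545], "roll": -0.48, "claw": -1},
    {"linear": [-0.19, -0.925, -0.545], "roll": -0.48, "claw": -1},
    {"linear": [-0.19, -0.925, -0.545], "roll": -0.48, "claw": -1},
    {"linear": [-0.19, -0.925, -0.545], "roll": -0.48, "claw": -1},
    {"linear": [-0.19, -0.925, -0.545], "roll": -0.48, "claw": -1}
  ]
}}

```text
t: 21.23
tcp_pos: [0.2252, 0.4176, 0.6842]
orientation: [[0.887, 0.462, 0.001], [0.462, -0.887, -0.002], [-0.0, 0.003, -1.0]]
contact_force: [0.7, -0.5, -1.9]
finger_gap: 0.0441
grip_force: 20.0
```

```bash
python3 plan.py .48 .2225,.417,.69; python3 snap.py 72 cp
```

```text
t 21.23 tcp [0.2252 0.4176 0.6842] alpha 0.481 gap 0.0441 grip 20.0 j7 -2.31
roll total 0.001 | shift of leg1 in present axes: [-0.018 -0.005 -0.039]
to [0.2225 0.417  0.69  ] shift [-0.018 -0.005 -0.039] rows>= 1.0
cp
```

>>> {"name": "arm_command", "arguments": {
  "targets": [
    {"linear": [0, 0, 0], "roll": -1, "claw": -1},
    {"linear": [0, 0, 0], "roll": -1, "claw": -1},
    {"linear": [0, 0, 0], "roll": -1, "claw": -1},
    {"linear": [0, 0, 0], "roll": -1, "claw": -1},
    {"linear": [0, 0, 0], "roll": -1, "claw": -1},
    {"linear": [0, 0, 0], "roll": -1, "claw": -1},
    {"linear": [0, 0, 0], "roll": -1, "claw": -1},
    {"linear": [0, 0, 0], "roll": -1, "claw": -1}
  ]
}}

```text
t: 22.1
tcp_pos: [0.2244, 0.4173, 0.6853]
orientation: [[0.299, 0.954, 0.002], [0.954, -0.299, -0.001], [-0.0, 0.002, -1.0]]
contact_force: [-0.3, -0.7, -1.9]
finger_gap: 0.0437
grip_force: 20.0
```

```bash
python3 plan.py .183 .46,.017,.32; python3 snap.py 72 cm
cat > cmp.py <<'E'
import numpy as np,sys
for k in sys.argv[1:]:
    for f in 'pm':
        a=np.load(k+f+'.npy').mean(2)
        if f=='m': a=a[:,::-1]
        for r in (24,30,36,42): print(k,f,r,' '.join('%3d'%v for v in a[r,20:56]))
E
python3 cmp.py b c
```

```text
t 22.1 tcp [0.2244 0.4173 0.6853] alpha 1.267 gap 0.0437 grip 20.0 j7 -1.54
roll total 1.38 | shift of leg1 in present axes: [-2.077  2.292  2.441]
to [0.46  0.017 0.32 ] shift [1.059 2.91  2.435] rows>= 15.0
cm
b p 24 144 143 144 143 141 130 100  67  53  53  52  48  55  82 104 111 113 112 112 111 110 110 107 100  91  88  82  68  70 106 129 138 141 142 142 141
b p 30 147 147 146 146 136 103  67  53  65  78  71  82 104 112 114 113 113 111 110 110 111 109 107  98  90  87  83  68  78 123 140 142 140 140 141 140
b p 36 148 145 138 113  74  53  50  53  55  66  95 107 111 111 110 110 110 109 109 108 108 106 102  94  90  87  80  74 101 127 137 139 140 140 141 144
b p 42 146 143 127  91  58  52  59  60  66  90 106 111 111 111 110 110 110 110 110 111 108 102  94  90  88  81  76 106 135 145 145 144 145 146 148 150
b m 24 140 140 142 142 140 139 137 138 138 137 120  80  52  48  49  49  45  55  82 108 118 120 120 121 120 120 119 111  93  80  77  71  63  80 117 138
b m 30 138 140 140 140 141 142 143 142 132 104  66  52  63  73  68  82 109 118 120 120 122 121 122 121 122 121 117 105  87  79  78  7
[... 827 characters left out ...]
  55  64  65  86 104 111 112 113 112 112 111 109 103  94  90  88  81  75 104 133 143 144 145 149
c m 24 141 141 140 138 134 122  86  51  40  41  40  40  42  47  55  66  91 109 117 118 119 112  95  80  75  71  63  74 109 134 140 143 143 143 144 142
c m 30 140 140 140 142 141 133 107  67  48  49  50  53  67  96 114 119 118 120 120 120 119 112  94  81  76  72  66  88 126 143 146 146 146 146 147 147
c m 36 142 140 137 128 102  66  50  52  60  66  74  99 115 118 117 117 118 118 119 118 111  95  83  79  76  70  83 119 139 144 144 143 143 146 146 147
c m 42 147 143 126  90  57  50  57  65  67  92 115 121 121 121 121 122 121 120 115 105  88  83  81  75  73 100 134 143 144 144 145 145 145 145 145 144
```

c's signature matches b's, which could just be lighting. I'll turn c half round so its other face gets the same light.

>>> {"name": "arm_command", "arguments": {
  "targets": [
    {"linear": [0, 0, 0], "roll": -1, "claw": -1},
    {"linear": [0, 0, 0], "roll": -1, "claw": -1},
    {"linear": [0, 0, 0], "roll": -1, "claw": -1},
    {"linear": [0, 0, 0], "roll": -1, "claw": -1},
    {"linear": [0, 0, 0], "roll": -1, "claw": -1},
    {"linear": [0, 0, 0], "roll": -1, "claw": -1},
    {"linear": [0, 0, 0], "roll": -1, "claw": -1}
  ]
}}

```text
t: 22.88
tcp_pos: [0.224, 0.418, 0.6853]
orientation: [[-0.468, 0.884, 0.002], [0.884, 0.468, -0.001], [-0.001, 0.001, -1.0]]
contact_force: [0.4, 0.5, -2.2]
finger_gap: 0.0438
grip_force: 20.0
```

>>> {"name": "arm_command", "arguments": {
  "targets": [
    {"linear": [0, 0, 0], "roll": -1, "claw": -1},
    {"linear": [0, 0, 0], "roll": -1, "claw": -1},
    {"linear": [0, 0, 0], "roll": -1, "claw": -1},
    {"linear": [0, 0, 0], "roll": -1, "claw": -1},
    {"linear": [0, 0, 0], "roll": -1, "claw": -1},
    {"linear": [0, 0, 0], "roll": -1, "claw": -1},
    {"linear": [0, 0, 0], "roll": -1, "claw": -1}
  ]
}}

```text
t: 23.47
tcp_pos: [0.2241, 0.418, 0.6853]
orientation: [[-0.956, 0.294, 0.002], [0.294, 0.956, -0.001], [-0.002, -0.0, -1.0]]
contact_force: [-0.2, 0.3, -2.0]
finger_gap: 0.0439
grip_force: 20.0
```

>>> {"name": "arm_command", "arguments": {
  "targets": [
    {"linear": [0, 0, 0], "roll": -1, "claw": -1},
    {"linear": [0, 0, 0], "roll": -1, "claw": -1},
    {"linear": [0, 0, 0], "roll": -1, "claw": -1},
    {"linear": [0, 0, 0], "roll": -1, "claw": -1},
    {"linear": [0, 0, 0], "roll": -1, "claw": -1},
    {"linear": [0, 0, 0], "roll": -1, "claw": -1},
    {"linear": [0, 0, 0], "roll": -1, "claw": -1},
    {"linear": [0, 0, 0], "roll": -1, "claw": -1}
  ]
}}

```text
t: 24.13
tcp_pos: [0.2241, 0.418, 0.6853]
orientation: [[-0.886, -0.464, 0.002], [-0.464, 0.886, -0.001], [-0.001, -0.001, -1.0]]
contact_force: [0.2, 0.3, -1.0]
finger_gap: 0.0434
grip_force: 20.0
```

```bash
python3 plan.py 3.62 .2225,.417,.69|head -1; python3 snap.py 72 cxp;  python3 cmp.py c; sed 's/for f in .pm./for f in "p"/' cmp.py > cmp1.py; python3 cmp1.py cx
python3 - <<'E'
import numpy as np,cv2
i=np.hstack([np.load('cp.npy'),np.load('cxp.npy')])
i=cv2.resize(i,None,fx=5.2,fy=5.2,interpolation=cv2.INTER_CUBIC);cv2.imwrite('pics/cc.png',np.clip((i-40)*2,0,255).astype(np.uint8)[:,:,::-1])
E
```

```text
t 24.13 tcp [0.2241 0.418  0.6853] alpha -2.66 gap 0.0434 grip 20.0 j7 0.79
cxp
c p 24 143 144 144 144 143 142 139 140 139 124  86  53  42  41  41  41  41  44  48  57  82 105 112 115 111 102  93  89  84  68  67 102 131 140 141 141
c p 30 147 147 147 146 146 146 146 145 143 137 110  73  51  44  45  45  45  62  93 110 114 114 115 113 110 105  94  89  86  80  70  94 128 139 140 141
c p 36 147 147 146 144 144 144 144 142 141 130 100  67  52  60  72  68  83 104 111 113 112 111 111 110 107 101  92  91  87  77  78 110 132 139 139 142
c p 42 145 145 146 145 146 145 144 142 130  97  64  51  55  64  65  86 104 111 112 113 112 112 111 109 103  94  90  88  81  75 104 133 143 144 145 149
c m 24 141 141 140 138 134 122  86  51  40  41  40  40  42  47  55  66  91 109 117 118 119 112  95  80  75  71  63  74 109 134 140 143 143 143 144 142
c m 30 140 140 140 142 141 133 107  67  48  49  50  53  67  96 114 119 118 120 120 120 119 112  94  81  76  72  66  88 126 143 146 146 146 146 147 147
c m 36 142 140 137 128 102  66  50  52  60  66  74  99 115 118 117 117 118 118 119 118 111  95  83  79  76  70  83 119 139 144 144 143 143 146 146 147
c m 42 147 143 126  90  57  50  57  65  67  92 115 121 121 121 121 122 121 120 115 105  88  83  81  75  73 100 134 143 144 144 145 145 145 145 145 144
cx p 24 143 144 143 142 142 141 131  99  64  44  40  40  40  40  47  59  58  71  95 106 107 108 105  93  78  70  68  59  62  96 126 134 138 140 141 142
cx p 30 147 147 147 146 146 146 145 135 104  67  49  44  44  43  49  72  98 108 109 109 109 109 109 104  87  74  72  68  60  80 123 140 141 141 140 140
cx p 36 147 146 146 143 143 144 140 119  82  56  53  61  60  66  92 105 108 108 108 108 108 108 106  97  84  76  74  69  65  92 123 136 139 139 140 140
cx p 42 144 144 145 145 145 143 127  89  57  50  56  56  65  93 107 109 110 110 110 111 111 111 105  89  79  77  72  64  84 126 143 144 144 144 145 148
```

View pics/cc.png

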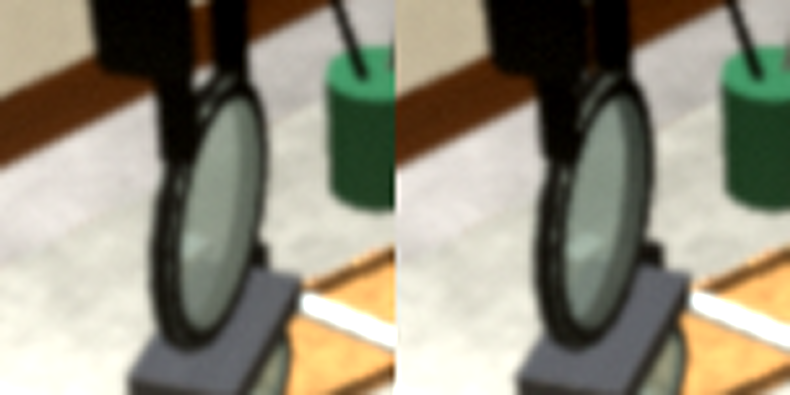

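With the same light, the tool -x face (left) has a light crescent at (240,180) and graded glass. The +x face (right) is uniform with a dark crescent at (635,190). So the curved front is tool -x for both b and c, and c is placed unflipped.

>>> {"name": "arm_command", "arguments": {
  "targets": [
    {"linear": [0, 0, 0.5], "roll": 1, "claw": -1},
    {"linear": [0, 0, 0.5], "roll": 1, "claw": -1},
    {"linear": [0, 0, 0.5], "roll": 1, "claw": -1},
    {"linear": [0, 0, 0.5], "roll": 1, "claw": -1},
    {"linear": [0, 0, 0.5], "roll": 1, "claw": -1},
    {"linear": [0, 0, 0.5], "roll": 1, "claw": -1},
    {"linear": [0, 0, 0.5], "roll": 1, "claw": -1}
  ]
}}

```text
t: 24.92
tcp_pos: [0.2241, 0.418, 0.6103]
orientation: [[-0.952, 0.306, 0.002], [0.306, 0.952, -0.001], [-0.002, -0.0, -1.0]]
contact_force: [-0.1, 0.1, -1.5]
finger_gap: 0.0439
grip_force: 20.0
```

>>> {"name": "arm_command", "arguments": {
  "targets": [
    {"linear": [0, 0, 0.4], "roll": 1, "claw": -1},
    {"linear": [0, 0, 0.4], "roll": 1, "claw": -1},
    {"linear": [0, 0, 0.4], "roll": 1, "claw": -1},
    {"linear": [0, 0, 0.4], "roll": 1, "claw": -1},
    {"linear": [0, 0, 0.4], "roll": 1, "claw": -1},
    {"linear": [0, 0, 0.4], "roll": 1, "claw": -1},
    {"linear": [0, 0, 0.4], "roll": 1, "claw": -1}
  ]
}}

```text
t: 25.5
tcp_pos: [0.2242, 0.418, 0.5503]
orientation: [[-0.457, 0.89, 0.002], [0.89, 0.457, -0.001], [-0.001, 0.001, -1.0]]
contact_force: [-0.9, 0.3, -1.3]
finger_gap: 0.0438
grip_force: 20.0
```

>>> {"name": "arm_command", "arguments": {
  "targets": [
    {"linear": [0, 0, 0.4], "roll": 1, "claw": -1},
    {"linear": [0, 0, 0.4], "roll": 1, "claw": -1},
    {"linear": [0, 0, 0.4], "roll": 1, "claw": -1},
    {"linear": [0, 0, 0.4], "roll": 1, "claw": -1},
    {"linear": [0, 0, 0.4], "roll": 1, "claw": -1},
    {"linear": [0, 0, 0.4], "roll": 1, "claw": -1},
    {"linear": [0, 0, 0.4], "roll": 1, "claw": -1}
  ]
}}

```text
t: 26.08
tcp_pos: [0.2243, 0.418, 0.4903]
orientation: [[0.306, 0.952, 0.002], [0.952, -0.306, -0.001], [-0.0, 0.002, -1.0]]
contact_force: [-0.2, 0.5, -2.1]
finger_gap: 0.044
grip_force: 20.0
```

>>> {"name": "arm_command", "arguments": {
  "targets": [
    {"linear": [0, 0, 0.2], "roll": 1, "claw": -1},
    {"linear": [0, 0, 0.2], "roll": 1, "claw": -1},
    {"linear": [0, 0, 0.2], "roll": 1, "claw": -1},
    {"linear": [0, 0, 0.2], "roll": 1, "claw": -1},
    {"linear": [0, 0, 0.2], "roll": 1, "claw": -1},
    {"linear": [0, 0, 0.2], "roll": 1, "claw": -1},
    {"linear": [0, 0, 0.2], "roll": 1, "claw": -1},
    {"linear": [0, 0, 0.2], "roll": 1, "claw": -1}
  ]
}}

```text
t: 26.75
tcp_pos: [0.2243, 0.418, 0.4603]
orientation: [[0.887, 0.461, 0.002], [0.461, -0.887, -0.001], [0.001, 0.001, -1.0]]
contact_force: [-0.5, 0.0, -2.0]
finger_gap: 0.0438
grip_force: 20.0
```

```bash
python3 plan.py .183 .46,.017,.32
```

```text
t 26.75 tcp [0.2243 0.418  0.4603] alpha 0.48 gap 0.0438 grip 20.0 j7 -2.31
roll total 0.378 | shift of leg1 in present axes: [0.159 3.096 0.939]
to [0.46  0.017 0.32 ] shift [1.059 2.915 0.935] rows>= 12.0
```

>>> {"name": "arm_command", "arguments": {
  "targets": [
    {"linear": [0.05, 0.96, 0.31], "roll": 0.378, "claw": -1},
    {"linear": [0.05, 0.96, 0.31], "roll": 0.378, "claw": -1},
    {"linear": [0.05, 0.96, 0.31], "roll": 0.378, "claw": -1},
    {"linear": [0.05, 0.96, 0.31], "roll": 0.378, "claw": -1},
    {"linear": [0.05, 0.96, 0.31], "roll": 0.378, "claw": -1}
  ]
}}

```text
t: 27.17
tcp_pos: [0.3003, 0.2883, 0.4123]
orientation: [[0.984, 0.176, 0.001], [0.177, -0.984, -0.005], [-0.0, 0.005, -1.0]]
contact_force: [-0.5, -0.7, -1.5]
finger_gap: 0.0438
grip_force: 20.0
```

>>> {"name": "arm_command", "arguments": {
  "targets": [
    {"linear": [0.36, 0.97, 0.31], "roll": 0, "claw": -1},
    {"linear": [0.36, 0.97, 0.31], "roll": 0, "claw": -1},
    {"linear": [0.36, 0.97, 0.31], "roll": 0, "claw": -1},
    {"linear": [0.36, 0.97, 0.31], "roll": 0, "claw": -1},
    {"linear": [0.36, 0.97, 0.31], "roll": 0, "claw": -1}
  ]
}}

```text
t: 27.58
tcp_pos: [0.3798, 0.1546, 0.3659]
orientation: [[0.984, 0.176, -0.0], [0.176, -0.984, -0.004], [-0.001, 0.004, -1.0]]
contact_force: [-0.5, -0.6, -1.9]
finger_gap: 0.0436
grip_force: 20.0
```

>>> {"name": "arm_command", "arguments": {
  "targets": [
    {"linear": [0.36, 0.97, 0.31], "roll": 0, "claw": -1},
    {"linear": [0.36, 0.97, 0.31], "roll": 0, "claw": -1},
    {"linear": [0.36, 0.97, 0.31], "roll": 0, "claw": -1},
    {"linear": [0.36, 0.97, 0.31], "roll": 0, "claw": -1},
    {"linear": [0.36, 0.97, 0.31], "roll": 0, "claw": -1},
    {"linear": [0.36, 0.97, 0.31], "roll": 0, "claw": -1}
  ]
}}

```text
t: 28.08
tcp_pos: [0.458, 0.0267, 0.3209]
orientation: [[0.983, 0.181, 0.0], [0.181, -0.983, -0.001], [0.0, 0.001, -1.0]]
contact_force: [-0.3, 0.8, -1.6]
finger_gap: 0.0438
grip_force: 20.0
```

```bash
python3 plan.py .183 .4688,.0187,.211 .6113,.0451,.211
```

```text
t 28.08 tcp [0.458  0.0267 0.3209] alpha 0.182 gap 0.0438 grip 20.0 j7 -1.55
roll total -0.001 | shift of leg1 in present axes: [0.061 0.065 0.732]
to [0.4688 0.0187 0.211 ] shift [0.061 0.066 0.732] rows>= 3.0
to [0.6113 0.0451 0.211 ] shift [ 0.966 -0.     0.   ] rows>= 4.0
```

>>> {"name": "arm_command", "arguments": {
  "targets": [
    {"linear": [0.06, 0.066, 0.25], "roll": 0, "claw": -1},
    {"linear": [0.06, 0.066, 0.5], "roll": 0, "claw": -1},
    {"linear": [0.06, 0.066, 0.73], "roll": 0, "claw": -1},
    {"linear": [0.06, 0.066, 0.73], "roll": 0, "claw": -1},
    {"linear": [0.06, 0.066, 0.73], "roll": 0, "claw": -1}
  ]
}}

```text
t: 28.5
tcp_pos: [0.4675, 0.0211, 0.2117]
orientation: [[0.982, 0.186, -0.002], [0.186, -0.982, -0.0], [-0.002, -0.0, -1.0]]
contact_force: [-0.6, -0.7, -1.4]
finger_gap: 0.0436
grip_force: 20.0
```

>>> {"name": "arm_command", "arguments": {
  "targets": [
    {"linear": [0.15, 0, 0], "roll": 0, "claw": -1},
    {"linear": [0.3, 0, 0], "roll": 0, "claw": -1},
    {"linear": [0.45, 0, 0], "roll": 0, "claw": -1},
    {"linear": [0.6, 0, 0], "roll": 0, "claw": -1},
    {"linear": [0.75, 0, 0], "roll": 0, "claw": -1},
    {"linear": [0.88, 0, 0], "roll": 0, "claw": -1},
    {"linear": [0.965, 0, 0], "roll": 0, "claw": -1},
    {"linear": [0.965, 0, 0], "roll": 0, "claw": -1},
    {"linear": [0.965, 0, 0], "roll": 0, "claw": -1}
  ]
}}

```text
t: 29.25
tcp_pos: [0.6118, 0.0473, 0.2146]
orientation: [[0.983, 0.185, 0.005], [0.185, -0.983, 0.0], [0.005, 0.0, -1.0]]
contact_force: [-1.1, -0.5, -1.6]
finger_gap: 0.0437
grip_force: 20.0
```

```bash
python3 plan.py .183 .6113,.0451,.189
```

```text
t 29.25 tcp [0.6118 0.0473 0.2146] alpha 0.186 gap 0.0437 grip 20.0 j7 -1.53
roll total 0.004 | shift of leg1 in present axes: [-0.007  0.014  0.171]
to [0.6113 0.0451 0.189 ] shift [-0.006  0.014  0.171] rows>= 1.0
```

>>> {"name": "arm_command", "arguments": {
  "targets": [
    {"linear": [0, 0.012, 0.07], "roll": 0, "claw": -1},
    {"linear": [0, 0.012, 0.14], "roll": 0, "claw": -1},
    {"linear": [0, 0.012, 0.17], "roll": 0, "claw": -1},
    {"linear": [0, 0.012, 0.17], "roll": 0, "claw": -1}
  ]
}}

```text
t: 29.58
tcp_pos: [0.6118, 0.0442, 0.1881]
orientation: [[0.983, 0.183, 0.004], [0.183, -0.983, -0.0], [0.004, 0.001, -1.0]]
contact_force: [-1.5, -0.2, 11.1]
finger_gap: 0.0437
grip_force: 20.0
```

>>> {"name": "arm_command", "arguments": {
  "targets": [
    {"linear": [0, 0, 0], "roll": 0, "claw": 0.3},
    {"linear": [0, 0, 0], "roll": 0, "claw": 0.3},
    {"linear": [0, 0, 0], "roll": 0, "claw": 0.3},
    {"linear": [0, 0, 0], "roll": 0, "claw": 0.3},
    {"linear": [0, 0, -0.2], "roll": 0, "claw": 0.3},
    {"linear": [0, 0, -0.4], "roll": 0, "claw": 0.3},
    {"linear": [0, 0, -0.6], "roll": 0, "claw": 0.3},
    {"linear": [0, 0, -0.7], "roll": 0, "claw": 0.3},
    {"linear": [0, 0, -0.7], "roll": 0, "claw": 0.3}
  ]
}}

```text
t: 30.33
tcp_pos: [0.6128, 0.0445, 0.2954]
orientation: [[0.983, 0.184, 0.008], [0.184, -0.983, 0.0], [0.008, 0.001, -1.0]]
contact_force: [1.3, -0.3, 0.2]
finger_gap: 0.0568
grip_force: 0.0
```

```bash
python3 plan.py .218 .3939,-.3855,.30
cat > hang.py <<'E'
import sys
from fit import *
P=[arm.capture('top'),arm.capture('side')]
p=P[1]
for d in arm.place_of('sample_a',p): print('net origin px',np.round(d['xy'],1),round(d['conf'],2))
for D,s in ((84,.025),(72,.055),(60,.085),(48,.115)):
    e=np.array([.6654-.983*s,.0551-.182*s,.18-(D+46)/1000]); print(D,'expected px',proj(p,[e])[0].round(1))
E
python3 hang.py
```

```text
t 30.33 tcp [0.6128 0.0445 0.2954] alpha 0.185 gap 0.0568 grip 0.0 j7 -1.53
roll total -0.042 | shift of leg1 in present axes: [-1.961  2.55  -0.043]
to [ 0.3939 -0.3855  0.3   ] shift [-2.045  2.483 -0.031] rows>= 12.0
net origin px [274.9 217.6] 0.95
net origin px [370.4 193.2] 0.75
net origin px [283.7 219.6] 0.61
net origin px [424.8 203.2] 0.53
84 expected px [275.5 216.7]
72 expected px [283.6 217.2]
60 expected px [292.  217.8]
48 expected px [300.6 218.4]
```

c hangs where expected. Next is d.

>>> {"name": "arm_command", "arguments": {
  "targets": [
    {"linear": [-0.49, 0.638, 0], "roll": -0.042, "claw": 0.5},
    {"linear": [-0.49, 0.638, 0], "roll": -0.042, "claw": 0.5},
    {"linear": [-0.49, 0.638, 0], "roll": -0.042, "claw": 0.5},
    {"linear": [-0.49, 0.638, 0], "roll": -0.042, "claw": 0.5}
  ]
}}

```text
t: 30.82
tcp_pos: [0.552, -0.0718, 0.2897]
orientation: [[0.979, 0.206, -0.004], [0.206, -0.979, -0.005], [-0.005, 0.004, -1.0]]
contact_force: [-0.8, -1.2, 1.0]
finger_gap: 0.0659
grip_force: 0.0
```

>>> {"name": "arm_command", "arguments": {
  "targets": [
    {"linear": [-0.51, 0.62, 0], "roll": 0, "claw": 0.5},
    {"linear": [-0.51, 0.62, 0], "roll": 0, "claw": 0.5},
    {"linear": [-0.51, 0.62, 0], "roll": 0, "claw": 0.5},
    {"linear": [-0.51, 0.62, 0], "roll": 0, "claw": 0.5}
  ]
}}

```text
t: 31.15
tcp_pos: [0.4969, -0.1782, 0.29]
orientation: [[0.979, 0.206, -0.003], [0.206, -0.979, -0.004], [-0.004, 0.003, -1.0]]
contact_force: [-0.2, -1.4, 0.9]
finger_gap: 0.0661
grip_force: 0.0
```

>>> {"name": "arm_command", "arguments": {
  "targets": [
    {"linear": [-0.51, 0.62, 0], "roll": 0, "claw": 0.5},
    {"linear": [-0.51, 0.62, 0], "roll": 0, "claw": 0.5},
    {"linear": [-0.51, 0.62, 0], "roll": 0, "claw": 0.5},
    {"linear": [-0.51, 0.62, 0], "roll": 0, "claw": 0.5}
  ]
}}

```text
t: 31.48
tcp_pos: [0.442, -0.2848, 0.2902]
orientation: [[0.979, 0.206, -0.003], [0.206, -0.979, -0.003], [-0.003, 0.003, -1.0]]
contact_force: [-0.3, 0.0, -0.6]
finger_gap: 0.0661
grip_force: 0.0
```

>>> {"name": "arm_command", "arguments": {
  "targets": [
    {"linear": [-0.51, 0.62, 0.3], "roll": 0, "claw": 0.5},
    {"linear": [-0.51, 0.62, 0.3], "roll": 0, "claw": 0.5},
    {"linear": [-0.51, 0.62, 0.3], "roll": 0, "claw": 0.5},
    {"linear": [-0.51, 0.62, 0.3], "roll": 0, "claw": 0.5},
    {"linear": [-0.51, 0.62, 0.3], "roll": 0, "claw": 0.5}
  ]
}}

```text
t: 31.9
tcp_pos: [0.39, -0.3864, 0.2441]
orientation: [[0.977, 0.211, -0.003], [0.211, -0.977, 0.001], [-0.002, -0.002, -1.0]]
contact_force: [-0.2, 0.0, 0.9]
finger_gap: 0.0658
grip_force: 0.0
```

```bash
python3 plan.py .218 .3939,-.3855,.114
```

```text
t 31.9 tcp [ 0.39   -0.3864  0.2441] alpha 0.213 gap 0.0658 grip 0.0 j7 -0.58
roll total -0.007 | shift of leg1 in present axes: [0.028 0.001 0.867]
to [ 0.3939 -0.3855  0.114 ] shift [ 0.026 -0.     0.867] rows>= 4.0
```

>>> {"name": "arm_command", "arguments": {
  "targets": [
    {"linear": [0.022, 0, 0.25], "roll": 0, "claw": 0.5},
    {"linear": [0.022, 0, 0.5], "roll": 0, "claw": 0.5},
    {"linear": [0.022, 0, 0.75], "roll": 0, "claw": 0.5},
    {"linear": [0.022, 0, 0.865], "roll": 0, "claw": 0.5},
    {"linear": [0.022, 0, 0.865], "roll": 0, "claw": 0.5},
    {"linear": [0.022, 0, 0.865], "roll": 0, "claw": 0.5}
  ]
}}

```text
t: 32.4
tcp_pos: [0.3968, -0.3827, 0.1162]
orientation: [[0.976, 0.218, 0.0], [0.218, -0.976, 0.002], [0.001, -0.001, -1.0]]
contact_force: [0.6, -0.4, -0.5]
finger_gap: 0.0661
grip_force: 0.0
```

>>> {"name": "arm_command", "arguments": {
  "targets": [
    {"linear": [0, 0, 0], "roll": 0, "claw": -1},
    {"linear": [0, 0, 0], "roll": 0, "claw": -1},
    {"linear": [0, 0, 0], "roll": 0, "claw": -1},
    {"linear": [0, 0, 0], "roll": 0, "claw": -1},
    {"linear": [0, 0, 0], "roll": 0, "claw": -1},
    {"linear": [0, 0, 0], "roll": 0, "claw": -1}
  ]
}}

```text
t: 32.9
tcp_pos: [0.3969, -0.385, 0.1181]
orientation: [[0.976, 0.216, 0.003], [0.216, -0.976, -0.002], [0.003, 0.002, -1.0]]
contact_force: [-0.2, 0.5, 7.4]
finger_gap: 0.0435
grip_force: 20.0
```

>>> {"name": "arm_command", "arguments": {
  "targets": [
    {"linear": [0, 0, -0.2], "roll": 0, "claw": -1},
    {"linear": [0, 0, -0.45], "roll": 0, "claw": -1},
    {"linear": [0, 0, -0.7], "roll": 0, "claw": -1},
    {"linear": [0, 0, -1], "roll": 0, "claw": -1},
    {"linear": [0, 0, -1], "roll": 0, "claw": -1}
  ]
}}

```text
t: 33.32
tcp_pos: [0.3983, -0.3873, 0.2743]
orientation: [[0.976, 0.215, 0.011], [0.215, -0.976, -0.008], [0.009, 0.01, -1.0]]
contact_force: [1.1, -1.5, -0.5]
finger_gap: 0.0436
grip_force: 20.0
```

```bash
python3 plan.py .218 .42,-.05,.45 .2225,.417,.69
```

```text
t 33.32 tcp [ 0.3983 -0.3873  0.2743] alpha 0.217 gap 0.0436 grip 20.0 j7 -0.59
roll total -0.001 | shift of leg1 in present axes: [ 0.636 -2.152 -1.188]
to [ 0.42 -0.05  0.45] shift [ 0.628 -2.164 -1.171] rows>= 10.0
to [0.2225 0.417  0.69  ] shift [-0.612 -3.324 -1.6  ] rows>= 14.0
```

>>> {"name": "arm_command", "arguments": {
  "targets": [
    {"linear": [0.21, -0.72, -0.4], "roll": 0, "claw": -1},
    {"linear": [0.21, -0.72, -0.4], "roll": 0, "claw": -1},
    {"linear": [0.21, -0.72, -0.4], "roll": 0, "claw": -1},
    {"linear": [0.21, -0.72, -0.4], "roll": 0, "claw": -1}
  ]
}}

```text
t: 33.65
tcp_pos: [0.4055, -0.2663, 0.3296]
orientation: [[0.975, 0.223, 0.006], [0.223, -0.975, 0.001], [0.006, 0.001, -1.0]]
contact_force: [-0.3, 0.4, -0.6]
finger_gap: 0.0437
grip_force: 20.0
```

>>> {"name": "arm_command", "arguments": {
  "targets": [
    {"linear": [0.21, -0.72, -0.4], "roll": 0, "claw": -1},
    {"linear": [0.21, -0.72, -0.4], "roll": 0, "claw": -1},
    {"linear": [0.21, -0.72, -0.4], "roll": 0, "claw": -1},
    {"linear": [0.21, -0.72, -0.4], "roll": 0, "claw": -1}
  ]
}}

```text
t: 33.98
tcp_pos: [0.4125, -0.1537, 0.3898]
orientation: [[0.974, 0.225, 0.007], [0.225, -0.974, 0.001], [0.007, 0.001, -1.0]]
contact_force: [0.7, -0.3, -0.6]
finger_gap: 0.0436
grip_force: 20.0
```

>>> {"name": "arm_command", "arguments": {
  "targets": [
    {"linear": [0.21, -0.72, -0.4], "roll": 0, "claw": -1},
    {"linear": [0.21, -0.72, -0.4], "roll": 0, "claw": -1},
    {"linear": [0.21, -0.72, -0.4], "roll": 0, "claw": -1},
    {"linear": [0.21, -0.72, -0.4], "roll": 0, "claw": -1}
  ]
}}

```text
t: 34.32
tcp_pos: [0.4192, -0.041, 0.4498]
orientation: [[0.974, 0.225, 0.008], [0.225, -0.974, 0.002], [0.008, -0.0, -1.0]]
contact_force: [0.1, -0.2, -0.4]
finger_gap: 0.0435
grip_force: 20.0
```

>>> {"name": "arm_command", "arguments": {
  "targets": [
    {"linear": [-0.153, -0.83, -0.4], "roll": 0, "claw": -1},
    {"linear": [-0.153, -0.83, -0.4], "roll": 0, "claw": -1},
    {"linear": [-0.153, -0.83, -0.4], "roll": 0, "claw": -1},
    {"linear": [-0.153, -0.83, -0.4], "roll": 0, "claw": -1}
  ]
}}

```text
t: 34.65
tcp_pos: [0.3669, 0.0735, 0.5086]
orientation: [[0.975, 0.222, 0.005], [0.222, -0.975, 0.001], [0.005, -0.0, -1.0]]
contact_force: [0.4, -0.1, -1.7]
finger_gap: 0.0433
grip_force: 20.0
```

>>> {"name": "arm_command", "arguments": {
  "targets": [
    {"linear": [-0.153, -0.83, -0.4], "roll": 0, "claw": -1},
    {"linear": [-0.153, -0.83, -0.4], "roll": 0, "claw": -1},
    {"linear": [-0.153, -0.83, -0.4], "roll": 0, "claw": -1},
    {"linear": [-0.153, -0.83, -0.4], "roll": 0, "claw": -1}
  ]
}}

```text
t: 34.98
tcp_pos: [0.3167, 0.1902, 0.5685]
orientation: [[0.975, 0.223, 0.004], [0.223, -0.975, 0.002], [0.005, -0.001, -1.0]]
contact_force: [-0.6, 0.4, -1.4]
finger_gap: 0.0439
grip_force: 20.0
```

>>> {"name": "arm_command", "arguments": {
  "targets": [
    {"linear": [-0.153, -0.83, -0.4], "roll": 0, "claw": -1},
    {"linear": [-0.153, -0.83, -0.4], "roll": 0, "claw": -1},
    {"linear": [-0.153, -0.83, -0.4], "roll": 0, "claw": -1},
    {"linear": [-0.153, -0.83, -0.4], "roll": 0, "claw": -1}
  ]
}}

```text
t: 35.32
tcp_pos: [0.2667, 0.3063, 0.628]
orientation: [[0.975, 0.223, 0.003], [0.223, -0.975, 0.003], [0.003, -0.003, -1.0]]
contact_force: [1.0, -0.2, -0.5]
finger_gap: 0.0436
grip_force: 20.0
```

>>> {"name": "arm_command", "arguments": {
  "targets": [
    {"linear": [-0.153, -0.83, -0.4], "roll": -0.334, "claw": -1},
    {"linear": [-0.153, -0.83, -0.4], "roll": -0.334, "claw": -1},
    {"linear": [-0.153, -0.83, -0.4], "roll": -0.334, "claw": -1},
    {"linear": [-0.153, -0.83, -0.4], "roll": -0.334, "claw": -1},
    {"linear": [-0.153, -0.83, -0.4], "roll": -0.334, "claw": -1},
    {"linear": [-0.153, -0.83, -0.4], "roll": -0.334, "claw": -1}
  ]
}}

```text
t: 35.82
tcp_pos: [0.2202, 0.4193, 0.6853]
orientation: [[0.886, 0.464, 0.001], [0.464, -0.886, -0.001], [0.0, 0.001, -1.0]]
contact_force: [-0.4, -0.2, -1.8]
finger_gap: 0.0434
grip_force: 20.0
```

```bash
python3 plan.py .48 .2225,.417,.69|head -1; python3 snap.py 60 dp;  python3 cmp1.py c cx d; ls pics | wc -l
```

```text
t 35.82 tcp [0.2202 0.4193 0.6853] alpha 0.482 gap 0.0434 grip 20.0 j7 -2.37
dp
c p 24 143 144 144 144 143 142 139 140 139 124  86  53  42  41  41  41  41  44  48  57  82 105 112 115 111 102  93  89  84  68  67 102 131 140 141 141
c p 30 147 147 147 146 146 146 146 145 143 137 110  73  51  44  45  45  45  62  93 110 114 114 115 113 110 105  94  89  86  80  70  94 128 139 140 141
c p 36 147 147 146 144 144 144 144 142 141 130 100  67  52  60  72  68  83 104 111 113 112 111 111 110 107 101  92  91  87  77  78 110 132 139 139 142
c p 42 145 145 146 145 146 145 144 142 130  97  64  51  55  64  65  86 104 111 112 113 112 112 111 109 103  94  90  88  81  75 104 133 143 144 145 149
cx p 24 143 144 143 142 142 141 131  99  64  44  40  40  40  40  47  59  58  71  95 106 107 108 105  93  78  70  68  59  62  96 126 134 138 140 141 142
cx p 30 147 147 147 146 146 146 145 135 104  67  49  44  44  43  49  72  98 108 109 109 109 109 109 104  87  74  72  68  60  80 123 140 141 141 140 140
cx p 36 147 146 146 143 143 144 140 119  82  56  53  61  60  66  92 105 108 108 108 108 108 108 106  97  84  76  74  69  65  92 123 136 139 139 140 140
cx p 42 144 144 145 145 145 143 127  89  57  50  56  56  65  93 107 109 110 110 110 111 111 111 105  89  79  77  72  64  84 126 143 144 144 144 145 148
d p 24 118 131 138 141 142 142 141 140 140 137 124  87  51  42  40  40  40  39  41  50  64  69  60  64  78  86  85  76  60  62  96 124 132 134 136 141
d p 30 146 146 146 145 146 144 143 142 142 142 133 103  65  45  42  41  42  41  43  46  68 102 116 118 114 103  94  90  84  69  77 118 141 145 145 144
d p 36 147 145 143 143 144 145 146 146 144 143 140 134 122  90  60  53  58  64  67  91 109 114 114 113 110 100  92  90  84  72  78 115 133 137 137 139
d p 42 144 144 142 141 142 141 140 141 142 141 139 123  88  58  49  55  61  67  92 109 113 112 111 110 100  94  90  87  79  77 107 135 144 147 146 145
14
```

d shows the same front signature (light crescent, graded glass), so it isn't flipped either. I'll hang it.

>>> {"name": "arm_command", "arguments": {
  "targets": [
    {"linear": [0, 0, 0.5], "roll": 0.38, "claw": -1},
    {"linear": [0, 0, 0.5], "roll": 0.38, "claw": -1},
    {"linear": [0, 0, 0.5], "roll": 0.38, "claw": -1},
    {"linear": [0, 0, 0.5], "roll": 0.38, "claw": -1}
  ]
}}

```text
t: 36.35
tcp_pos: [0.2209, 0.4167, 0.6089]
orientation: [[0.984, 0.176, 0.001], [0.176, -0.984, -0.005], [0.0, 0.005, -1.0]]
contact_force: [-0.3, 0.2, -1.7]
finger_gap: 0.0436
grip_force: 20.0
```

>>> {"name": "arm_command", "arguments": {
  "targets": [
    {"linear": [0.363, 0.977, 0.645], "roll": 0, "claw": -1},
    {"linear": [0.363, 0.977, 0.645], "roll": 0, "claw": -1},
    {"linear": [0.363, 0.977, 0.645], "roll": 0, "claw": -1},
    {"linear": [0.363, 0.977, 0.645], "roll": 0, "claw": -1},
    {"linear": [0.363, 0.977, 0.645], "roll": 0, "claw": -1}
  ]
}}

```text
t: 36.77
tcp_pos: [0.3031, 0.2795, 0.5134]
orientation: [[0.984, 0.176, 0.003], [0.176, -0.984, -0.003], [0.002, 0.003, -1.0]]
contact_force: [0.4, 1.2, -1.0]
finger_gap: 0.0436
grip_force: 20.0
```

>>> {"name": "arm_command", "arguments": {
  "targets": [
    {"linear": [0.363, 0.977, 0.645], "roll": 0, "claw": -1},
    {"linear": [0.363, 0.977, 0.645], "roll": 0, "claw": -1},
    {"linear": [0.363, 0.977, 0.645], "roll": 0, "claw": -1},
    {"linear": [0.363, 0.977, 0.645], "roll": 0, "claw": -1},
    {"linear": [0.363, 0.977, 0.645], "roll": 0, "claw": -1}
  ]
}}

```text
t: 37.18
tcp_pos: [0.3824, 0.145, 0.4168]
orientation: [[0.984, 0.176, 0.002], [0.176, -0.984, -0.002], [0.001, 0.003, -1.0]]
contact_force: [-0.4, -0.6, -0.9]
finger_gap: 0.0438
grip_force: 20.0
```

>>> {"name": "arm_command", "arguments": {
  "targets": [
    {"linear": [0.363, 0.977, 0.645], "roll": 0, "claw": -1},
    {"linear": [0.363, 0.977, 0.645], "roll": 0, "claw": -1},
    {"linear": [0.363, 0.977, 0.645], "roll": 0, "claw": -1},
    {"linear": [0.363, 0.977, 0.645], "roll": 0, "claw": -1},
    {"linear": [0.363, 0.977, 0.645], "roll": 0, "claw": -1},
    {"linear": [0.363, 0.977, 0.645], "roll": 0, "claw": -1},
    {"linear": [0.363, 0.977, 0.645], "roll": 0, "claw": -1}
  ]
}}

```text
t: 37.77
tcp_pos: [0.4616, 0.0152, 0.3221]
orientation: [[0.984, 0.18, 0.003], [0.18, -0.984, 0.0], [0.003, 0.0, -1.0]]
contact_force: [1.1, 1.8, -0.9]
finger_gap: 0.0436
grip_force: 20.0
```

```bash
python3 plan.py .183 .4688,.0187,.212 .5818,.0396,.212
```

```text
t 37.77 tcp [0.4616 0.0152 0.3221] alpha 0.181 gap 0.0436 grip 20.0 j7 -1.56
roll total -0.003 | shift of leg1 in present axes: [ 0.05  -0.015  0.734]
to [0.4688 0.0187 0.212 ] shift [ 0.051 -0.014  0.734] rows>= 3.0
to [0.5818 0.0396 0.212 ] shift [0.766 0.    0.   ] rows>= 3.0
```

>>> {"name": "arm_command", "arguments": {
  "targets": [
    {"linear": [0.05, -0.005, 0.25], "roll": 0, "claw": -1},
    {"linear": [0.05, -0.005, 0.5], "roll": 0, "claw": -1},
    {"linear": [0.05, -0.005, 0.73], "roll": 0, "claw": -1},
    {"linear": [0.05, -0.005, 0.73], "roll": 0, "claw": -1},
    {"linear": [0.05, -0.005, 0.73], "roll": 0, "claw": -1}
  ]
}}

```text
t: 38.18
tcp_pos: [0.468, 0.019, 0.2126]
orientation: [[0.983, 0.183, 0.0], [0.183, -0.983, 0.0], [0.0, 0.0, -1.0]]
contact_force: [1.0, 1.1, -0.8]
finger_gap: 0.0435
grip_force: 20.0
```

>>> {"name": "arm_command", "arguments": {
  "targets": [
    {"linear": [0.15, 0.01, 0], "roll": 0, "claw": -1},
    {"linear": [0.3, 0.01, 0], "roll": 0, "claw": -1},
    {"linear": [0.45, 0.01, 0], "roll": 0, "claw": -1},
    {"linear": [0.6, 0.01, 0], "roll": 0, "claw": -1},
    {"linear": [0.7, 0.01, 0], "roll": 0, "claw": -1},
    {"linear": [0.765, 0.01, 0], "roll": 0, "claw": -1},
    {"linear": [0.765, 0.01, 0], "roll": 0, "claw": -1},
    {"linear": [0.765, 0.01, 0], "roll": 0, "claw": -1}
  ]
}}

```text
t: 38.85
tcp_pos: [0.5826, 0.0378, 0.2149]
orientation: [[0.983, 0.182, 0.005], [0.182, -0.983, 0.0], [0.005, 0.001, -1.0]]
contact_force: [-0.6, 0.6, -0.7]
finger_gap: 0.0438
grip_force: 20.0
```

```bash
python3 plan.py .183 .5818,.0396,.190
```

```text
t 38.85 tcp [0.5826 0.0378 0.2149] alpha 0.183 gap 0.0438 grip 20.0 j7 -1.63
roll total -0.001 | shift of leg1 in present axes: [-0.004 -0.013  0.166]
to [0.5818 0.0396 0.19  ] shift [-0.003 -0.013  0.166] rows>= 1.0
```

>>> {"name": "arm_command", "arguments": {
  "targets": [
    {"linear": [0, -0.012, 0.07], "roll": 0, "claw": -1},
    {"linear": [0, -0.012, 0.14], "roll": 0, "claw": -1},
    {"linear": [0, -0.012, 0.165], "roll": 0, "claw": -1},
    {"linear": [0, -0.012, 0.165], "roll": 0, "claw": -1}
  ]
}}

```text
t: 39.18
tcp_pos: [0.5819, 0.0394, 0.1888]
orientation: [[0.983, 0.181, 0.005], [0.181, -0.983, 0.0], [0.004, 0.001, -1.0]]
contact_force: [-1.4, 0.5, 12.5]
finger_gap: 0.0436
grip_force: 20.0
```

>>> {"name": "arm_command", "arguments": {
  "targets": [
    {"linear": [0, 0, 0], "roll": 0, "claw": 0.3},
    {"linear": [0, 0, 0], "roll": 0, "claw": 0.3},
    {"linear": [0, 0, 0], "roll": 0, "claw": 0.3},
    {"linear": [0, 0, 0], "roll": 0, "claw": 0.3},
    {"linear": [0, 0, -0.2], "roll": 0, "claw": 0.3},
    {"linear": [0, 0, -0.4], "roll": 0, "claw": 0.3},
    {"linear": [0, 0, -0.6], "roll": 0, "claw": 0.3},
    {"linear": [0, 0, -0.7], "roll": 0, "claw": 0.3},
    {"linear": [0, 0, -0.7], "roll": 0, "claw": 0.3}
  ]
}}

```text
t: 39.93
tcp_pos: [0.5827, 0.0391, 0.2959]
orientation: [[0.984, 0.181, 0.008], [0.181, -0.984, 0.0], [0.008, 0.001, -1.0]]
contact_force: [0.2, 0.6, 0.8]
finger_gap: 0.0574
grip_force: 0.0
```

```bash
python3 hang.py;python3 plan.py .327 .5682,-.3001,.30
```

```text
net origin px [293.2 219.4] 0.85
net origin px [275.7 219.2] 0.75
net origin px [369.  189.1] 0.75
net origin px [283.  218.3] 0.54
84 expected px [275.5 216.7]
72 expected px [283.6 217.2]
60 expected px [292.  217.8]
48 expected px [300.6 218.4]
t 40.08 tcp [0.5801 0.0387 0.291 ] alpha 0.182 gap 0.0575 grip 0.0 j7 -1.61
roll total -0.185 | shift of leg1 in present axes: [-0.487  2.207 -0.058]
to [ 0.5682 -0.3001  0.3   ] shift [-0.801  2.114 -0.06 ] rows>= 9.0
```

>>> {"name": "arm_command", "arguments": {
  "targets": [
    {"linear": [-0.16, 0.735, -0.05], "roll": -0.185, "claw": 0.5},
    {"linear": [-0.16, 0.735, -0.05], "roll": -0.185, "claw": 0.5},
    {"linear": [-0.16, 0.735, -0.05], "roll": -0.185, "claw": 0.5},
    {"linear": [-0.16, 0.735, -0.05], "roll": -0.185, "claw": 0.5}
  ]
}}

```text
t: 40.42
tcp_pos: [0.5756, -0.083, 0.2981]
orientation: [[0.95, 0.311, -0.002], [0.311, -0.95, -0.005], [-0.003, 0.004, -1.0]]
contact_force: [-0.2, -0.7, 0.4]
finger_gap: 0.0663
grip_force: 0.0
```

>>> {"name": "arm_command", "arguments": {
  "targets": [
    {"linear": [-0.267, 0.705, 0], "roll": 0, "claw": 0.5},
    {"linear": [-0.267, 0.705, 0], "roll": 0, "claw": 0.5},
    {"linear": [-0.267, 0.705, 0], "roll": 0, "claw": 0.5},
    {"linear": [-0.267, 0.705, 0], "roll": 0, "claw": 0.5}
  ]
}}

```text
t: 40.75
tcp_pos: [0.5708, -0.1953, 0.2977]
orientation: [[0.95, 0.311, -0.002], [0.311, -0.95, -0.004], [-0.004, 0.003, -1.0]]
contact_force: [-0.2, 0.1, 0.7]
finger_gap: 0.066
grip_force: 0.0
```

>>> {"name": "arm_command", "arguments": {
  "targets": [
    {"linear": [-0.267, 0.705, 0.4], "roll": 0, "claw": 0.5},
    {"linear": [-0.267, 0.705, 0.4], "roll": 0, "claw": 0.5},
    {"linear": [-0.267, 0.705, 0.4], "roll": 0, "claw": 0.5},
    {"linear": [-0.267, 0.705, 0.4], "roll": 0, "claw": 0.5},
    {"linear": [-0.267, 0.705, 0.4], "roll": 0, "claw": 0.5}
  ]
}}

```text
t: 41.17
tcp_pos: [0.5668, -0.302, 0.2363]
orientation: [[0.949, 0.317, -0.004], [0.317, -0.949, 0.001], [-0.004, -0.002, -1.0]]
contact_force: [0.1, 0.7, 0.5]
finger_gap: 0.0657
grip_force: 0.0
```

```bash
python3 plan.py .327 .5682,-.3001,.102
```

```text
t 41.17 tcp [ 0.5668 -0.302   0.2363] alpha 0.322 gap 0.0657 grip 0.0 j7 -0.89
roll total -0.006 | shift of leg1 in present axes: [ 0.016 -0.007  0.895]
to [ 0.5682 -0.3001  0.102 ] shift [ 0.013 -0.009  0.895] rows>= 4.0
```

>>> {"name": "arm_command", "arguments": {
  "targets": [
    {"linear": [0.01, -0.008, 0.25], "roll": 0, "claw": 0.5},
    {"linear": [0.01, -0.008, 0.5], "roll": 0, "claw": 0.5},
    {"linear": [0.01, -0.008, 0.75], "roll": 0, "claw": 0.5},
    {"linear": [0.01, -0.008, 0.895], "roll": 0, "claw": 0.5},
    {"linear": [0.01, -0.008, 0.895], "roll": 0, "claw": 0.5},
    {"linear": [0.01, -0.008, 0.895], "roll": 0, "claw": 0.5}
  ]
}}

```text
t: 41.67
tcp_pos: [0.5707, -0.296, 0.1051]
orientation: [[0.946, 0.323, -0.0], [0.323, -0.946, 0.002], [0.0, -0.002, -1.0]]
contact_force: [-0.0, 0.0, 0.3]
finger_gap: 0.0662
grip_force: 0.0
```

>>> {"name": "arm_command", "arguments": {
  "targets": [
    {"linear": [0, 0, 0], "roll": 0, "claw": -1},
    {"linear": [0, 0, 0], "roll": 0, "claw": -1},
    {"linear": [0, 0, 0], "roll": 0, "claw": -1},
    {"linear": [0, 0, 0], "roll": 0, "claw": -1},
    {"linear": [0, 0, 0], "roll": 0, "claw": -1},
    {"linear": [0, 0, 0], "roll": 0, "claw": -1}
  ]
}}

```text
t: 42.17
tcp_pos: [0.5717, -0.2988, 0.1074]
orientation: [[0.947, 0.321, 0.004], [0.321, -0.947, -0.002], [0.003, 0.003, -1.0]]
contact_force: [-0.2, 0.3, 6.9]
finger_gap: 0.0437
grip_force: 20.0
```

>>> {"name": "arm_command", "arguments": {
  "targets": [
    {"linear": [0, 0, -0.2], "roll": 0, "claw": -1},
    {"linear": [0, 0, -0.45], "roll": 0, "claw": -1},
    {"linear": [0, 0, -0.7], "roll": 0, "claw": -1},
    {"linear": [0, 0, -1], "roll": 0, "claw": -1},
    {"linear": [0, 0, -1], "roll": 0, "claw": -1}
  ]
}}

```text
t: 42.58
tcp_pos: [0.5739, -0.2999, 0.2643]
orientation: [[0.947, 0.321, 0.013], [0.321, -0.947, -0.006], [0.011, 0.01, -1.0]]
contact_force: [0.6, -1.1, -0.1]
finger_gap: 0.0437
grip_force: 20.0
```

```bash
python3 plan.py .327 .2225,.417,.69
```

```text
t 42.58 tcp [ 0.5739 -0.2999  0.2643] alpha 0.327 gap 0.0437 grip 20.0 j7 -0.89
roll total -0.0 | shift of leg1 in present axes: [-0.655 -5.25  -2.896]
to [0.2225 0.417  0.69  ] shift [-0.683 -5.279 -2.838] rows>= 22.0
```

>>> {"name": "arm_command", "arguments": {
  "targets": [
    {"linear": [-0.11, -0.88, -0.475], "roll": 0, "claw": -1},
    {"linear": [-0.11, -0.88, -0.475], "roll": 0, "claw": -1},
    {"linear": [-0.11, -0.88, -0.475], "roll": 0, "claw": -1},
    {"linear": [-0.11, -0.88, -0.475], "roll": 0, "claw": -1}
  ]
}}

```text
t: 42.92
tcp_pos: [0.5113, -0.1751, 0.3286]
orientation: [[0.946, 0.324, 0.003], [0.324, -0.946, 0.0], [0.003, 0.001, -1.0]]
contact_force: [0.2, 0.3, -0.7]
finger_gap: 0.0438
grip_force: 20.0
```

>>> {"name": "arm_command", "arguments": {
  "targets": [
    {"linear": [-0.11, -0.88, -0.475], "roll": 0, "claw": -1},
    {"linear": [-0.11, -0.88, -0.475], "roll": 0, "claw": -1},
    {"linear": [-0.11, -0.88, -0.475], "roll": 0, "claw": -1},
    {"linear": [-0.11, -0.88, -0.475], "roll": 0, "claw": -1}
  ]
}}

```text
t: 43.25
tcp_pos: [0.4528, -0.0554, 0.3999]
orientation: [[0.946, 0.324, 0.004], [0.324, -0.946, -0.0], [0.003, 0.001, -1.0]]
contact_force: [1.3, 0.9, -1.2]
finger_gap: 0.0435
grip_force: 20.0
```

>>> {"name": "arm_command", "arguments": {
  "targets": [
    {"linear": [-0.11, -0.88, -0.475], "roll": 0, "claw": -1},
    {"linear": [-0.11, -0.88, -0.475], "roll": 0, "claw": -1},
    {"linear": [-0.11, -0.88, -0.475], "roll": 0, "claw": -1},
    {"linear": [-0.11, -0.88, -0.475], "roll": 0, "claw": -1}
  ]
}}

```text
t: 43.58
tcp_pos: [0.3943, 0.0643, 0.4711]
orientation: [[0.946, 0.324, 0.004], [0.324, -0.946, -0.0], [0.004, 0.001, -1.0]]
contact_force: [1.2, 0.4, -2.4]
finger_gap: 0.0439
grip_force: 20.0
```

>>> {"name": "arm_command", "arguments": {
  "targets": [
    {"linear": [-0.11, -0.88, -0.475], "roll": 0, "claw": -1},
    {"linear": [-0.11, -0.88, -0.475], "roll": 0, "claw": -1},
    {"linear": [-0.11, -0.88, -0.475], "roll": 0, "claw": -1},
    {"linear": [-0.11, -0.88, -0.475], "roll": 0, "claw": -1}
  ]
}}

```text
t: 43.92
tcp_pos: [0.3355, 0.1841, 0.5422]
orientation: [[0.946, 0.325, 0.004], [0.325, -0.946, 0.001], [0.004, 0.001, -1.0]]
contact_force: [-0.4, 0.0, -0.8]
finger_gap: 0.0435
grip_force: 20.0
```

>>> {"name": "arm_command", "arguments": {
  "targets": [
    {"linear": [-0.11, -0.88, -0.475], "roll": 0, "claw": -1},
    {"linear": [-0.11, -0.88, -0.475], "roll": 0, "claw": -1},
    {"linear": [-0.11, -0.88, -0.475], "roll": 0, "claw": -1},
    {"linear": [-0.11, -0.88, -0.475], "roll": 0, "claw": -1}
  ]
}}

```text
t: 44.25
tcp_pos: [0.2769, 0.3034, 0.6132]
orientation: [[0.946, 0.325, 0.004], [0.325, -0.946, 0.002], [0.004, -0.0, -1.0]]
contact_force: [-0.3, 0.6, -2.4]
finger_gap: 0.0435
grip_force: 20.0
```

>>> {"name": "arm_command", "arguments": {
  "targets": [
    {"linear": [-0.11, -0.88, -0.475], "roll": -0.195, "claw": -1},
    {"linear": [-0.11, -0.88, -0.475], "roll": -0.195, "claw": -1},
    {"linear": [-0.11, -0.88, -0.475], "roll": -0.195, "claw": -1},
    {"linear": [-0.11, -0.88, -0.475], "roll": -0.195, "claw": -1},
    {"linear": [-0.11, -0.88, -0.475], "roll": -0.195, "claw": -1},
    {"linear": [-0.11, -0.88, -0.475], "roll": -0.195, "claw": -1}
  ]
}}

```text
t: 44.75
tcp_pos: [0.2205, 0.421, 0.6821]
orientation: [[0.885, 0.466, 0.001], [0.466, -0.885, -0.0], [0.0, 0.0, -1.0]]
contact_force: [0.9, -0.3, -1.4]
finger_gap: 0.0435
grip_force: 20.0
```

```bash
python3 plan.py .183 .46,.017,.32; python3 snap.py 48 ep;  python3 cmp1.py d e
```

```text
t 44.75 tcp [0.2205 0.421  0.6821] alpha 0.484 gap 0.0435 grip 20.0 j7 -2.4
roll total 0.384 | shift of leg1 in present axes: [0.158 3.126 2.415]
to [0.46  0.017 0.32 ] shift [1.08  2.939 2.414] rows>= 15.0
ep
d p 24 118 131 138 141 142 142 141 140 140 137 124  87  51  42  40  40  40  39  41  50  64  69  60  64  78  86  85  76  60  62  96 124 132 134 136 141
d p 30 146 146 146 145 146 144 143 142 142 142 133 103  65  45  42  41  42  41  43  46  68 102 116 118 114 103  94  90  84  69  77 118 141 145 145 144
d p 36 147 145 143 143 144 145 146 146 144 143 140 134 122  90  60  53  58  64  67  91 109 114 114 113 110 100  92  90  84  72  78 115 133 137 137 139
d p 42 144 144 142 141 142 141 140 141 142 141 139 123  88  58  49  55  61  67  92 109 113 112 111 110 100  94  90  87  79  77 107 135 144 147 146 145
e p 24  77  88 107 118 130 137 141 143 142 140 128  90  52  40  39  39  40  41  63  91  84  63  56  61  60  61  81 111 132 137 135 134 134 133 131 131
e p 30 147 145 144 144 144 145 144 143 143 142 135 107  67  45  42  41  41  41  42  50  61  60  67  85  96  95  85  66  79 126 147 149 149 148 146 145
e p 36 148 147 146 145 145 146 147 146 145 145 144 133  96  58  46  42  43  43  43  46  69 103 114 106  96  93  90  79  74 106 129 137 137 137 138 139
e p 42 146 145 144 143 143 142 140 140 139 140 140 139 132 110  74  50  49  53  56  70 101 112 107  98  92  90  85  74  87 124 139 144 145 146 146 145
```

e also shows the front signature, with the near side brighter as on a convex dome. No flip; I'll hang it.

>>> {"name": "arm_command", "arguments": {
  "targets": [
    {"linear": [0, 0, 0.5], "roll": 0.384, "claw": -1},
    {"linear": [0, 0, 0.5], "roll": 0.384, "claw": -1},
    {"linear": [0, 0, 0.5], "roll": 0.384, "claw": -1},
    {"linear": [0, 0, 0.5], "roll": 0.384, "claw": -1}
  ]
}}

```text
t: 45.28
tcp_pos: [0.2226, 0.4178, 0.6052]
orientation: [[0.985, 0.172, 0.001], [0.172, -0.985, -0.005], [0.0, 0.006, -1.0]]
contact_force: [0.4, 0.7, -1.0]
finger_gap: 0.0435
grip_force: 20.0
```

>>> {"name": "arm_command", "arguments": {
  "targets": [
    {"linear": [0.36, 0.98, 0.638], "roll": 0, "claw": -1},
    {"linear": [0.36, 0.98, 0.638], "roll": 0, "claw": -1},
    {"linear": [0.36, 0.98, 0.638], "roll": 0, "claw": -1},
    {"linear": [0.36, 0.98, 0.638], "roll": 0, "claw": -1},
    {"linear": [0.36, 0.98, 0.638], "roll": 0, "claw": -1}
  ]
}}

```text
t: 45.7
tcp_pos: [0.3038, 0.2798, 0.5107]
orientation: [[0.985, 0.172, 0.003], [0.172, -0.985, -0.003], [0.002, 0.003, -1.0]]
contact_force: [0.2, -0.3, -1.9]
finger_gap: 0.0434
grip_force: 20.0
```

>>> {"name": "arm_command", "arguments": {
  "targets": [
    {"linear": [0.36, 0.98, 0.638], "roll": 0, "claw": -1},
    {"linear": [0.36, 0.98, 0.638], "roll": 0, "claw": -1},
    {"linear": [0.36, 0.98, 0.638], "roll": 0, "claw": -1},
    {"linear": [0.36, 0.98, 0.638], "roll": 0, "claw": -1},
    {"linear": [0.36, 0.98, 0.638], "roll": 0, "claw": -1}
  ]
}}

```text
t: 46.12
tcp_pos: [0.3823, 0.1445, 0.415]
orientation: [[0.985, 0.173, 0.001], [0.173, -0.985, -0.003], [0.001, 0.003, -1.0]]
contact_force: [-0.7, -0.8, -0.6]
finger_gap: 0.0437
grip_force: 20.0
```

>>> {"name": "arm_command", "arguments": {
  "targets": [
    {"linear": [0.33, 0.98, 0.638], "roll": 0, "claw": -1},
    {"linear": [0.33, 0.98, 0.638], "roll": 0, "claw": -1},
    {"linear": [0.33, 0.98, 0.638], "roll": 0, "claw": -1},
    {"linear": [0.33, 0.98, 0.638], "roll": 0, "claw": -1},
    {"linear": [0.33, 0.98, 0.638], "roll": 0, "claw": -1},
    {"linear": [0.33, 0.98, 0.638], "roll": 0, "claw": -1},
    {"linear": [0.33, 0.98, 0.638], "roll": 0, "claw": -1}
  ]
}}

```text
t: 46.7
tcp_pos: [0.4561, 0.0136, 0.3215]
orientation: [[0.984, 0.177, 0.002], [0.177, -0.984, 0.0], [0.002, 0.0, -1.0]]
contact_force: [-0.3, 1.5, -1.5]
finger_gap: 0.0431
grip_force: 20.0
```

```bash
python3 plan.py .183 .4688,.0187,.213 .5524,.0342,.213
```

```text
t 46.7 tcp [0.4561 0.0136 0.3215] alpha 0.178 gap 0.0431 grip 20.0 j7 -1.59
roll total -0.007 | shift of leg1 in present axes: [ 0.088 -0.019  0.723]
to [0.4688 0.0187 0.213 ] shift [ 0.09  -0.018  0.723] rows>= 3.0
to [0.5524 0.0342 0.213 ] shift [ 0.567 -0.     0.   ] rows>= 3.0
```

>>> {"name": "arm_command", "arguments": {
  "targets": [
    {"linear": [0.085, -0.005, 0.25], "roll": -0.007, "claw": -1},
    {"linear": [0.085, -0.005, 0.5], "roll": -0.007, "claw": -1},
    {"linear": [0.085, -0.005, 0.72], "roll": -0.007, "claw": -1},
    {"linear": [0.085, -0.005, 0.72], "roll": -0.007, "claw": -1},
    {"linear": [0.085, -0.005, 0.72], "roll": -0.007, "claw": -1}
  ]
}}

```text
t: 47.12
tcp_pos: [0.4678, 0.0182, 0.2136]
orientation: [[0.983, 0.185, 0.001], [0.185, -0.983, 0.0], [0.001, -0.0, -1.0]]
contact_force: [1.5, 1.1, -0.8]
finger_gap: 0.0439
grip_force: 20.0
```

>>> {"name": "arm_command", "arguments": {
  "targets": [
    {"linear": [0.15, 0, 0], "roll": 0, "claw": -1},
    {"linear": [0.3, 0, 0], "roll": 0, "claw": -1},
    {"linear": [0.42, 0, 0], "roll": 0, "claw": -1},
    {"linear": [0.52, 0, 0], "roll": 0, "claw": -1},
    {"linear": [0.565, 0, 0], "roll": 0, "claw": -1},
    {"linear": [0.565, 0, 0], "roll": 0, "claw": -1},
    {"linear": [0.565, 0, 0], "roll": 0, "claw": -1}
  ]
}}

```text
t: 47.7
tcp_pos: [0.5516, 0.0328, 0.2146]
orientation: [[0.983, 0.184, 0.003], [0.184, -0.983, -0.0], [0.003, 0.001, -1.0]]
contact_force: [-0.2, -0.1, -2.6]
finger_gap: 0.0438
grip_force: 20.0
```

```bash
python3 plan.py .183 .5524,.0342,.191
```

```text
t 47.7 tcp [0.5516 0.0328 0.2146] alpha 0.185 gap 0.0438 grip 20.0 j7 -1.7
roll total 0.002 | shift of leg1 in present axes: [ 0.006 -0.009  0.157]
to [0.5524 0.0342 0.191 ] shift [ 0.007 -0.008  0.157] rows>= 1.0
```

>>> {"name": "arm_command", "arguments": {
  "targets": [
    {"linear": [0.01, -0.008, 0.07], "roll": 0, "claw": -1},
    {"linear": [0.01, -0.008, 0.13], "roll": 0, "claw": -1},
    {"linear": [0.01, -0.008, 0.16], "roll": 0, "claw": -1},
    {"linear": [0.01, -0.008, 0.16], "roll": 0, "claw": -1}
  ]
}}

```text
t: 48.03
tcp_pos: [0.5537, 0.0342, 0.1901]
orientation: [[0.983, 0.183, 0.005], [0.183, -0.983, -0.0], [0.004, 0.001, -1.0]]
contact_force: [0.3, 0.8, 9.7]
finger_gap: 0.0434
grip_force: 20.0
```

>>> {"name": "arm_command", "arguments": {
  "targets": [
    {"linear": [0, 0, 0], "roll": 0, "claw": 0.3},
    {"linear": [0, 0, 0], "roll": 0, "claw": 0.3},
    {"linear": [0, 0, 0], "roll": 0, "claw": 0.3},
    {"linear": [0, 0, 0], "roll": 0, "claw": 0.3},
    {"linear": [0, 0, -0.2], "roll": 0, "claw": 0.3},
    {"linear": [0, 0, -0.4], "roll": 0, "claw": 0.3},
    {"linear": [0, 0, -0.6], "roll": 0, "claw": 0.3},
    {"linear": [0, 0, -0.8], "roll": 0, "claw": 0.3},
    {"linear": [0, 0, -0.8], "roll": 0, "claw": 0.3}
  ]
}}

```text
t: 48.78
tcp_pos: [0.5551, 0.0345, 0.3145]
orientation: [[0.983, 0.183, 0.011], [0.183, -0.983, 0.0], [0.01, 0.002, -1.0]]
contact_force: [0.3, 0.6, 0.3]
finger_gap: 0.0573
grip_force: 0.0
```

```bash
python3 hang.py
python3 - <<'E'
from h import *
q=arm.capture('top');p=arm.capture('side')
for n,k in (('top',q),('side',p)):
    for l,z in (('control',0),('selector_grip',.072)): print(n,l,[(onz(k,d['xy'],z)[:2].round(3).tolist(),round(d['conf'],2),np.round(d['xy'])) for d in arm.place_of(l,k)])
c=proj(q,[[.455,.334,.045]])[0].astype(int); a=q['img'][c[1]-40:c[1]+40,c[0]-40:c[0]+40]
e=proj(p,[[.59,.04,.12]])[0].astype(int); b=p['img'][e[1]-40:e[1]+40,e[0]-40:e[0]+40]
i=cv2.resize(np.hstack([a,b]),None,fx=5,fy=5,interpolation=cv2.INTER_CUBIC)
cv2.imwrite('pics/ctl.png',i[:,:,::-1]); print('top crop origin',c-40)
E
```

```text
net origin px [273.9 217.3] 0.9
net origin px [300.6 217.1] 0.87
net origin px [295.6 219.5] 0.86
net origin px [282.8 218.1] 0.57
84 expected px [275.5 216.7]
72 expected px [283.6 217.2]
60 expected px [292.  217.8]
48 expected px [300.6 218.4]
top control [([0.471, 0.305], 0.7, array([214., 230.]))]
top selector_grip [([0.466, 0.299], 0.74, array([210., 231.])), ([0.655, 0.058], 0.35, array([294., 167.]))]
side control [([0.473, 0.309], 0.69, array([246., 310.]))]
side selector_grip [([0.477, 0.299], 0.8, array([246., 287.]))]
top crop origin [160 195]
```

View pics/ctl.png

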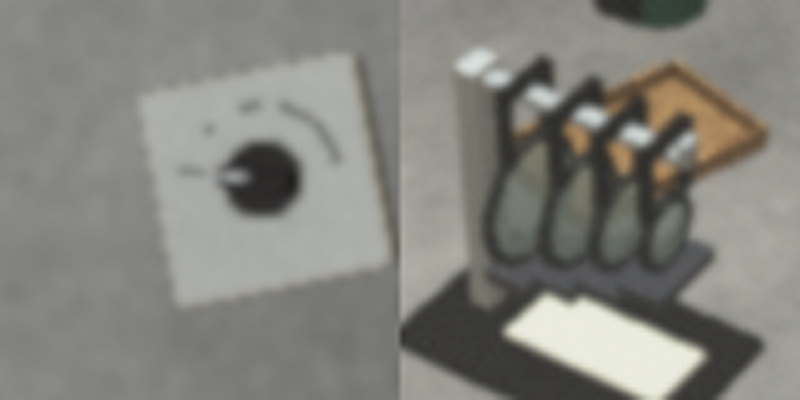

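All four lenses hang in order at right. The control has been knocked: its box centre in the left crop is now (266,180), and the pointer at (235,178) still stands at the bar mark. I'll compute its pose from the box outline.

```bash
cat > ctl.py <<'E'
from h import *
q=arm.capture('top')
im=q['img'];c0=proj(q,[[.47,.305,.045]])[0].astype(int);x0,y0=c0-45
g=cv2.GaussianBlur(im[y0:y0+90,x0:x0+90].min(2),(0,0),1)
t,k=cv2.threshold(g,0,255,cv2.THRESH_OTSU); k=cv2.morphologyEx(k,cv2.MORPH_CLOSE,np.ones((15,15)))
r=cv2.minAreaRect(max(cv2.findContours(k,0,1)[0],key=cv2.contourArea)); W=np.array([onz(q,b+[x0,y0],.045) for b in cv2.boxPoints(r)])
e=W-np.roll(W,1,0); a=[np.arctan2(v[1],v[0]) for v in e]; yaw=np.mod(np.array(a)+np.pi/4,np.pi/2)-np.pi/4
print('thr',t,'centre',W.mean(0).round(4),'sides',np.linalg.norm(e,axis=1).round(3),'yaw',yaw.round(3),'pointer bearing at 0:',(yaw.mean()+1.257).round(3))
d=g.copy(); k=((im[y0:y0+90,x0:x0+90].max(2)<70)).astype(np.uint8); k[:, :]*=1
n,_,st,ce=cv2.connectedComponentsWithStats(k)
for i in range(1,n):
    if st[i,4]>80: print('dark',st[i],onz(q,ce[i]+[x0,y0],.06).round(4))
p=arm.capture('side')
h=proj(q,[[W.mean(0)[0],W.mean(0)[1],.06]])[0]; m=g[int(h[1])-y0-8:int(h[1])-y0+9,int(h[0])-x0-10:int(h[0])-x0+11]
for row in m[::2]: print(' '.join('%3d'%v for v in row))
E
python3 ctl.py; python3 plan.py 1.45 .47,.305,.31
```

```text
thr 145.0 centre [0.4698 0.3009 0.045 ] sides [0.13  0.129 0.13  0.128] yaw [0.225 0.209 0.219 0.206] pointer bearing at 0: 1.472
dark [ 41  40  14  13 130] [0.4689 0.2955 0.06  ]
160 156 157 162 166 167 167 166 164 162 160 159 158 158 158 160 162 165 167 168 166
167 166 166 166 165 162 156 147 135 122 112 106 104 105 109 117 129 143 155 163 167
168 168 167 164 157 144 124 101  81  66  57  53  52  53  56  63  75  95 118 139 155
162 162 158 149 135 114  92  73  59  51  46  43  43  43  44  44  48  57  76 103 132
153 154 149 138 127 119 113 106  92  75  58  47  42  40  40  40  39  42  55  82 117
162 159 151 138 123 112 104  97  87  72  57  46  42  41  41  41  39  39  50  77 115
166 165 160 149 129 103  77  59  51  47  44  42  42  42  41  41  42  48  65  94 126
167 167 165 160 148 126 100  76  60  52  49  47  47  47  49  54  64  82 105 130 149
168 167 166 165 161 152 139 123 107  95  88  85  83  84  88  96 110 128 145 156 163
t 49.33 tcp [0.5522 0.0339 0.3084] alpha 0.184 gap 0.057 grip 0.0 j7 -1.65
roll total -1.612 | shift of leg1 in present axes: [-0.208 -1.877 -0.012]
to [0.47  0.305 0.31 ] shift [ 1.728 -0.762 -0.011] rows>= 7.0
```

>>> {"name": "arm_command", "arguments": {
  "targets": [
    {"linear": [-0.11, -0.92, 0], "roll": 0, "claw": 0.1},
    {"linear": [-0.11, -0.92, 0], "roll": 0, "claw": 0.1},
    {"linear": [-0.11, -0.92, 0], "roll": 0, "claw": 0.1},
    {"linear": [-0.11, -0.92, 0], "roll": 0, "claw": 0.1}
  ]
}}

```text
t: 49.67
tcp_pos: [0.5083, 0.1733, 0.3091]
orientation: [[0.982, 0.19, 0.001], [0.19, -0.982, 0.003], [0.001, -0.003, -1.0]]
contact_force: [-0.2, -0.3, 0.1]
finger_gap: 0.0489
grip_force: 0.0
```

>>> {"name": "arm_command", "arguments": {
  "targets": [
    {"linear": [-0.11, -0.92, 0], "roll": -1, "claw": 0.1},
    {"linear": [-0.11, -0.92, 0], "roll": -1, "claw": 0.1},
    {"linear": [-0.11, -0.92, 0], "roll": -1, "claw": 0.1},
    {"linear": [-0.11, -0.92, 0], "roll": -1, "claw": 0.1},
    {"linear": [-0.11, -0.92, 0], "roll": -1, "claw": 0.1},
    {"linear": [-0.11, -0.92, 0], "roll": -1, "claw": 0.1},
    {"linear": [-0.11, -0.92, 0], "roll": -1, "claw": 0.1}
  ]
}}

```text
t: 50.25
tcp_pos: [0.4692, 0.2997, 0.3083]
orientation: [[0.559, 0.829, 0.001], [0.829, -0.559, -0.001], [0.0, 0.001, -1.0]]
contact_force: [0.9, -0.3, 0.1]
finger_gap: 0.0484
grip_force: 0.0
```

>>> {"name": "arm_command", "arguments": {
  "targets": [
    {"linear": [0, 0, 0], "roll": -1, "claw": 0.1},
    {"linear": [0, 0, 0], "roll": -1, "claw": 0.1},
    {"linear": [0, 0, 0], "roll": -1, "claw": 0.1},
    {"linear": [0, 0, 0], "roll": -1, "claw": 0.1},
    {"linear": [0, 0, 0], "roll": -1, "claw": 0.1},
    {"linear": [0, 0, 0], "roll": -1, "claw": 0.1},
    {"linear": [0, 0, 0], "roll": -1, "claw": 0.1}
  ]
}}

```text
t: 50.83
tcp_pos: [0.4695, 0.2991, 0.3084]
orientation: [[-0.189, 0.982, 0.001], [0.982, 0.189, -0.001], [-0.001, 0.001, -1.0]]
contact_force: [-0.5, -0.0, 0.5]
finger_gap: 0.0486
grip_force: 0.0
```

>>> {"name": "arm_command", "arguments": {
  "targets": [
    {"linear": [0, 0, 0], "roll": -1, "claw": 0.1},
    {"linear": [0, 0, 0], "roll": -1, "claw": 0.1},
    {"linear": [0, 0, 0], "roll": -1, "claw": 0.1},
    {"linear": [0, 0, 0], "roll": -1, "claw": 0.1},
    {"linear": [0, 0, 0], "roll": -1, "claw": 0.1},
    {"linear": [0, 0, 0], "roll": -1, "claw": 0.1},
    {"linear": [0, 0, 0], "roll": -1, "claw": 0.1}
  ]
}}

```text
t: 51.42
tcp_pos: [0.4695, 0.299, 0.3084]
orientation: [[-0.828, 0.561, 0.001], [0.561, 0.828, -0.001], [-0.001, 0.0, -1.0]]
contact_force: [-0.4, 1.1, 0.5]
finger_gap: 0.0485
grip_force: 0.0
```

>>> {"name": "arm_command", "arguments": {
  "targets": [
    {"linear": [0, 0, 0], "roll": -1, "claw": 0.1},
    {"linear": [0, 0, 0], "roll": -1, "claw": 0.1},
    {"linear": [0, 0, 0], "roll": -1, "claw": 0.1},
    {"linear": [0, 0, 0], "roll": -1, "claw": 0.1},
    {"linear": [0, 0, 0], "roll": -1, "claw": 0.1},
    {"linear": [0, 0, 0], "roll": -1, "claw": 0.1},
    {"linear": [0, 0, 0], "roll": -1, "claw": 0.1}
  ]
}}

```text
t: 52.0
tcp_pos: [0.4696, 0.299, 0.3083]
orientation: [[-0.982, -0.189, 0.001], [-0.189, 0.982, -0.001], [-0.001, -0.001, -1.0]]
contact_force: [0.0, 0.6, 0.2]
finger_gap: 0.0485
grip_force: 0.0
```

>>> {"name": "arm_command", "arguments": {
  "targets": [
    {"linear": [0, 0, 0], "roll": -1, "claw": 0.1},
    {"linear": [0, 0, 0], "roll": -1, "claw": 0.1},
    {"linear": [0, 0, 0], "roll": -1, "claw": 0.1},
    {"linear": [0, 0, 0], "roll": -1, "claw": 0.1},
    {"linear": [0, 0, 0], "roll": -1, "claw": 0.1},
    {"linear": [0, 0, 0], "roll": -1, "claw": 0.1},
    {"linear": [0, 0, 0], "roll": -1, "claw": 0.1}
  ]
}}

```text
t: 52.58
tcp_pos: [0.4696, 0.299, 0.3083]
orientation: [[-0.561, -0.828, 0.001], [-0.828, 0.561, -0.001], [-0.0, -0.001, -1.0]]
contact_force: [0.5, -0.0, 0.2]
finger_gap: 0.0484
grip_force: 0.0
```

```bash
python3 plan.py -1.669 .470,.301,.20 .470,.301,.081
python3 - <<'E'
from h import *
q=arm.capture('top');p=arm.capture('side')
for n,k in (('top',q),('side',p)):
    print(n,[(onz(k,d['xy'],0)[:2].round(3).tolist(),round(d['conf'],2)) for d in arm.place_of('control',k)])
    print(n,[(onz(k,d['xy'],.072)[:2].round(3).tolist(),round(d['conf'],2)) for d in arm.place_of('selector_grip',k)])
E
```

```text
t 52.58 tcp [0.4696 0.299  0.3083] alpha -2.166 gap 0.0484 grip 0.0 j7 1.38
roll total -0.633 | shift of leg1 in present axes: [-0.012  0.006  0.722]
to [0.47  0.301 0.2  ] shift [-0.013 -0.001  0.722] rows>= 3.0
to [0.47  0.301 0.081] shift [0.    0.    0.793] rows>= 3.0
top [([0.467, 0.302], 0.77), ([0.667, 0.059], 0.65)]
top [([0.657, 0.055], 0.55), ([0.59, 0.037], 0.22)]
side [([0.474, 0.302], 0.84)]
side [([0.47, 0.296], 0.5)]
```

>>> {"name": "arm_command", "arguments": {
  "targets": [
    {"linear": [-0.01, 0, 0.72], "roll": -0.63, "claw": 0.1},
    {"linear": [-0.01, 0, 0.72], "roll": -0.63, "claw": 0.1},
    {"linear": [-0.01, 0, 0.72], "roll": -0.63, "claw": 0.1},
    {"linear": [-0.01, 0, 0.72], "roll": -0.63, "claw": 0.1},
    {"linear": [-0.01, 0, 0.72], "roll": -0.63, "claw": 0.1},
    {"linear": [-0.01, 0, 0.72], "roll": -0.63, "claw": 0.1}
  ]
}}

```text
t: 53.38
tcp_pos: [0.4706, 0.3008, 0.2009]
orientation: [[-0.11, -0.994, 0.001], [-0.994, 0.11, 0.0], [-0.0, -0.001, -1.0]]
contact_force: [-0.6, 1.2, -0.2]
finger_gap: 0.0488
grip_force: 0.0
```

```bash
python3 plan.py -1.669 .470,.300,.081
```

```text
t 53.38 tcp [0.4706 0.3008 0.2009] alpha -1.681 gap 0.0488 grip 0.0 j7 1.72
roll total -0.016 | shift of leg1 in present axes: [0.006 0.004 0.799]
to [0.47  0.3   0.081] shift [0.005 0.003 0.799] rows>= 3.0
```

>>> {"name": "arm_command", "arguments": {
  "targets": [
    {"linear": [0.005, 0.003, 0.27], "roll": -0.016, "claw": 0.1},
    {"linear": [0.005, 0.003, 0.53], "roll": -0.016, "claw": 0.1},
    {"linear": [0.005, 0.003, 0.72], "roll": -0.016, "claw": 0.1},
    {"linear": [0.005, 0.003, 0.8], "roll": -0.016, "claw": 0.1},
    {"linear": [0.005, 0.003, 0.8], "roll": -0.016, "claw": 0.1},
    {"linear": [0.005, 0.003, 0.8], "roll": -0.016, "claw": -1},
    {"linear": [0.005, 0.003, 0.8], "roll": -0.016, "claw": -1},
    {"linear": [0.005, 0.003, 0.8], "roll": -0.016, "claw": -1},
    {"linear": [0.005, 0.003, 0.8], "roll": -0.016, "claw": -1},
    {"linear": [0.005, 0.003, 0.8], "roll": -0.016, "claw": -1}
  ],
  "squeeze": 25
}}

```text
t: 54.22
tcp_pos: [0.4707, 0.2999, 0.0817]
orientation: [[-0.094, -0.996, 0.003], [-0.996, 0.094, 0.0], [-0.0, -0.003, -1.0]]
contact_force: [0.2, 0.4, 1.0]
finger_gap: 0.0175
grip_force: 0.0
```

>>> {"name": "arm_command", "arguments": {
  "targets": [
    {"linear": [0, 0, 0], "roll": 0, "claw": -1},
    {"linear": [0, 0, 0], "roll": 0, "claw": -1},
    {"linear": [0, 0, 0], "roll": 0, "claw": -1}
  ]
}}

```text
t: 54.47
tcp_pos: [0.4698, 0.2999, 0.0814]
orientation: [[-0.094, -0.996, 0.001], [-0.996, 0.094, -0.0], [0.0, -0.001, -1.0]]
contact_force: [-1.8, -1.4, 5.8]
finger_gap: 0.0116
grip_force: 25.0
```

```bash
python3 plan.py 2.728 .470,.300,.081; python3 -c "
from cell import arm;s=arm.get_state();print(s['contact_force'],s['wrist_torque'])"
```

```text
t 54.47 tcp [0.4698 0.2999 0.0814] alpha -1.665 gap 0.0116 grip 25.0 j7 1.62
roll total -5.593 | shift of leg1 in present axes: [-0.001 -0.002  0.003]
to [0.47  0.3   0.081] shift [-0.001  0.001  0.003] rows>= 1.0
[-1.76693827 -1.37341004  5.79238387] [-0.11469992  0.44370678 -0.05852607]
```

>>> {"name": "arm_command", "arguments": {
  "targets": [
    {"linear": [0, 0, 0], "roll": 0.1, "claw": -1},
    {"linear": [0, 0, 0], "roll": 0.22, "claw": -1},
    {"linear": [0, 0, 0], "roll": 0.34, "claw": -1},
    {"linear": [0, 0, 0], "roll": 0.46, "claw": -1},
    {"linear": [0, 0, 0], "roll": 0.58, "claw": -1},
    {"linear": [0, 0, 0], "roll": 0.7, "claw": -1},
    {"linear": [0, 0, 0], "roll": 0.82, "claw": -1},
    {"linear": [0, 0, 0], "roll": 0.94, "claw": -1},
    {"linear": [0, 0, 0], "roll": 1, "claw": -1}
  ]
}}

```text
t: 55.22
tcp_pos: [0.4697, 0.3, 0.0814]
orientation: [[-0.773, -0.635, 0.002], [-0.635, 0.773, -0.001], [-0.001, -0.001, -1.0]]
contact_force: [-2.6, -0.2, 5.1]
finger_gap: 0.0118
grip_force: 25.0
```

>>> {"name": "arm_command", "arguments": {
  "targets": [
    {"linear": [0, 0, 0], "roll": 0.12, "claw": -1},
    {"linear": [0, 0, 0], "roll": 0.24, "claw": -1},
    {"linear": [0, 0, 0], "roll": 0.36, "claw": -1},
    {"linear": [0, 0, 0], "roll": 0.48, "claw": -1},
    {"linear": [0, 0, 0], "roll": 0.6, "claw": -1},
    {"linear": [0, 0, 0], "roll": 0.72, "claw": -1},
    {"linear": [0, 0, 0], "roll": 0.84, "claw": -1},
    {"linear": [0, 0, 0], "roll": 0.94, "claw": -1},
    {"linear": [0, 0, 0], "roll": 1, "claw": -1}
  ]
}}

```text
t: 55.97
tcp_pos: [0.4697, 0.3, 0.0814]
orientation: [[-0.995, 0.097, 0.002], [0.097, 0.995, -0.0], [-0.002, -0.0, -1.0]]
contact_force: [-2.2, -1.6, 5.9]
finger_gap: 0.0118
grip_force: 25.0
```

```bash
python3 plan.py 2.733 .470,.300,.081; python3 -c "
from cell import arm;s=arm.get_state();print(s['contact_force'],s['wrist_torque'])"
```

```text
t 55.97 tcp [0.4697 0.3    0.0814] alpha 3.044 gap 0.0118 grip 25.0 j7 0.21
roll total 0.396 | shift of leg1 in present axes: [-0.002 -0.     0.002]
to [0.47  0.3   0.081] shift [-0.002  0.001  0.002] rows>= 1.0
[-2.21284241 -1.63334678  5.91582669] [-0.23284262  0.4029549   0.03065414]
```

Finish the turn, let it settle, release, rise and back away.

>>> {"name": "arm_command", "arguments": {
  "targets": [
    {"linear": [0, 0, 0], "roll": 0.12, "claw": -1},
    {"linear": [0, 0, 0], "roll": 0.24, "claw": -1},
    {"linear": [0, 0, 0], "roll": 0.34, "claw": -1},
    {"linear": [0, 0, 0], "roll": 0.4, "claw": -1},
    {"linear": [0, 0, 0], "roll": 0.4, "claw": -1},
    {"linear": [0, 0, 0], "roll": 0.4, "claw": -1}
  ]
}}

```text
t: 56.47
tcp_pos: [0.4697, 0.3001, 0.0813]
orientation: [[-0.918, 0.396, 0.001], [0.396, 0.918, -0.0], [-0.002, 0.0, -1.0]]
contact_force: [-1.2, -1.0, 7.2]
finger_gap: 0.0121
grip_force: 25.0
```

>>> {"name": "arm_command", "arguments": {
  "targets": [
    {"linear": [0, 0, 0], "roll": 0, "claw": 0.1},
    {"linear": [0, 0, 0], "roll": 0, "claw": 0.1},
    {"linear": [0, 0, 0], "roll": 0, "claw": 0.1},
    {"linear": [0, 0, 0], "roll": 0, "claw": 0.1},
    {"linear": [0, 0, -0.25], "roll": 0, "claw": 0.1},
    {"linear": [0, 0, -0.5], "roll": 0, "claw": 0.1},
    {"linear": [0, 0, -0.75], "roll": 0, "claw": 0.1},
    {"linear": [0, 0, -1], "roll": 0, "claw": 0.1},
    {"linear": [0, 0, -1], "roll": 0, "claw": 0.1}
  ]
}}

```text
t: 57.22
tcp_pos: [0.4723, 0.3026, 0.2374]
orientation: [[-0.918, 0.396, 0.01], [0.397, 0.918, 0.006], [-0.007, 0.009, -1.0]]
contact_force: [0.8, 1.1, 0.0]
finger_gap: 0.0486
grip_force: 0.0
```

>>> {"name": "arm_command", "arguments": {
  "targets": [
    {"linear": [0.8, 0, -0.8], "roll": 0, "claw": 0.1},
    {"linear": [0.8, 0, -0.8], "roll": 0, "claw": 0.1},
    {"linear": [0.8, 0, -0.8], "roll": 0, "claw": 0.1},
    {"linear": [0.8, 0, -0.8], "roll": 0, "claw": 0.1},
    {"linear": [0.8, 0, -0.8], "roll": 0, "claw": 0.1},
    {"linear": [0.8, 0, -0.8], "roll": 0, "claw": 0.1}
  ]
}}

```text
t: 57.72
tcp_pos: [0.3586, 0.349, 0.3521]
orientation: [[-0.919, 0.394, 0.005], [0.394, 0.919, 0.001], [-0.004, 0.003, -1.0]]
contact_force: [0.5, -0.2, -0.5]
finger_gap: 0.0485
grip_force: 0.0
```

```bash
python3 plan.py 2.733 .470,.300,.081|head -1; python3 hang.py
python3 - <<'E'
from h import *
q=arm.capture('top');p=arm.capture('side')
for l in ['spray','jar','tray','spectacles','control']:
    print(l,[(onz(q,d['xy'],0)[:2].round(3).tolist(),round(d['conf'],2)) for d in arm.place_of(l,q)])
c=proj(q,[[.47,.301,.045]])[0].astype(int); a=q['img'][c[1]-40:c[1]+40,c[0]-40:c[0]+40]
e=proj(p,[[.47,.301,.045]])[0].astype(int); b=p['img'][e[1]-40:e[1]+40,e[0]-40:e[0]+40]
cv2.imwrite('pics/end.png',cv2.resize(np.hstack([a,b]),None,fx=5,fy=5,interpolation=cv2.INTER_CUBIC)[:,:,::-1])
E
```

```text
t 57.72 tcp [0.3586 0.349  0.3521] alpha 2.737 gap 0.0485 grip 0.0 j7 0.03
net origin px [304.6 221.2] 0.47
net origin px [284.7 217.1] 0.44
net origin px [292.1 215.9] 0.4
84 expected px [275.5 216.7]
72 expected px [283.6 217.2]
60 expected px [292.  217.8]
48 expected px [300.6 218.4]
spray [([0.673, 0.324], 0.64)]
jar [([0.618, -0.389], 0.56)]
tray [([0.724, -0.125], 0.88)]
spectacles [([0.43, 0.123], 0.6)]
control [([0.47, 0.297], 0.86)]
```

View pics/end.png

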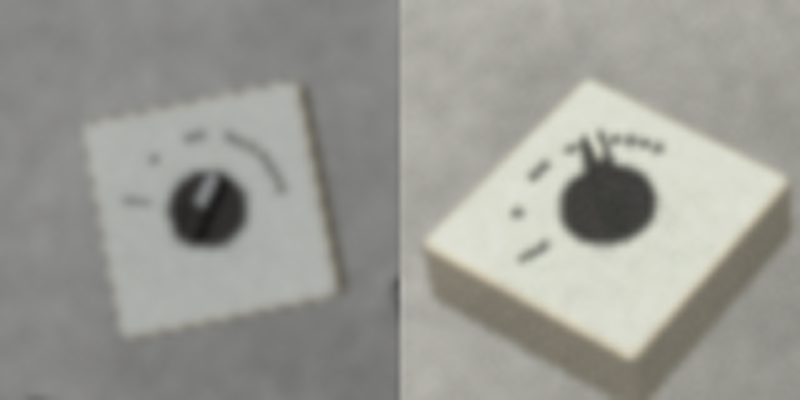

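The pointer now lies between the two- and three-dot directions at this blur, at about (212,185) in the left crop. I'll measure its bearing properly, along with the bar.

Run:
```python
from h import *
q=arm.capture('top')
im=np.mean([arm.capture('top')['img'].astype(float).mean(2) for _ in range(8)],0)
A=proj(q,[[.4697,.300,.077]])[0]; print('axis px',A.round(2))
# compare with synthetic pointer: mean brightness along bearing, r 4..20 mm, at z=.077 over offsets of the axis
best=[]
for dx in np.arange(-.004,.0041,.002):
  for dy in np.arange(-.004,.0041,.002):
    for b in np.arange(-1.2,.8,.05):
        r=np.linspace(.006,.02,8);P=np.c_[.4697+dx+r*np.cos(b),.3+dy+r*np.sin(b),0*r+.077];u=proj(q,P).astype(np.float32)
        v=cv2.remap(im.astype(np.float32),u[:,:1].copy(),u[:,1:].copy(),cv2.INTER_LINEAR).mean(); best.append((v,round(b,2),dx,dy))
B={}
for v,b,dx,dy in best:
    if dx==0 or abs(dx)<1e-9:
        if abs(dy)<1e-9: B[b]=v
print({k:int(v) for k,v in B.items()}); print([tuple(np.round(x,3)) for x in sorted(best)[::-1][:6]])
c=A.astype(int)
for r in range(c[1]-10,c[1]+11): print(r,' '.join('%3d'%im[r,k] for k in range(c[0]-10,c[0]+11)))
```

```text
axis px [209.88 229.86]
{np.float64(-1.2): 50, np.float64(-1.15): 52, np.float64(-1.1): 54, np.float64(-1.05): 57, np.float64(-1.0): 60, np.float64(-0.95): 65, np.float64(-0.9): 71, np.float64(-0.85): 77, np.float64(-0.8): 84, np.float64(-0.75): 92, np.float64(-0.7): 99, np.float64(-0.65): 106, np.float64(-0.6): 111, np.float64(-0.55): 115, np.float64(-0.5): 118, np.float64(-0.45): 118, np.float64(-0.4): 117, np.float64(-0.35): 114, np.float64(-0.3): 110, np.float64(-0.25): 105, np.float64(-0.2): 100, np.float64(-0.15): 95, np.float64(-0.1): 91, np.float64(-0.05): 87, np.float64(0.0): 84, np.float64(0.05): 83, np.float64(0.1): 82, np.float64(0.15): 81, np.float64(0.2): 80, np.float64(0.25): 80, np.float64(0.3): 81, np.float64(0.35): 81, np.float64(0.4): 81, np.float64(0.45): 81, np.float64(0.5): 81, np.float64(0.55): 82, np.float64(0.6): 82, np.float64(0.65): 83, np.float64(0.7): 83, np.float64(0.75): 84}
[(np.float64(126.348), np.float64(-0.25), np.float64(0.004), np.float64(-0.004)), (np.float64(126.05), np.float64(-0.2), np.float64(0.004), np.float64(-0.004)), (np.float64(125.928)
[... 1444 characters left out ...]
 171 171 171 169 158 131  88  52  41  41  43  42  36  27  32  41  46  46  47  53  81
233 170 171 171 170 164 144 104  61  42  42  44  39  30  27  36  43  46  47  50  61  92
234 170 170 171 170 167 152 117  72  46  44  43  36  27  29  40  44  47  48  56  79 114
235 170 170 170 170 168 157 129  87  57  47  42  32  26  33  43  47  49  55  74 106 138
236 171 171 170 170 169 162 144 113  83  63  49  37  36  42  48  53  60  76 104 134 156
237 172 171 171 170 169 166 157 140 120 100  80  70  70  71  73  80  91 110 135 154 165
238 171 171 171 170 170 168 165 159 151 139 126 122 121 119 118 124 132 142 155 164 167
239 170 171 171 170 170 170 169 167 166 162 159 158 157 155 154 157 160 161 164 167 168
```

The pointer streak bears about -0.4 rad, which matches three dots (-0.41). The samples hang as expected, so I'm handing in.

```bash
python3 -c "
from cell import arm;print(arm.sign_off())"
```

```text
the job is handed in; nothing more can be done
None
```

I handed the job in, but sign-off gave no verdict: the 84, 72, 60 and 48 mm lenses (no 96 mm was there) hang in that order from the post, the selector reads three dots, and the fronts face the tip as judged from the shading of the glass.

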